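# Load the shaker carrier and hook its retaining springs

## Task

Lay each sample bottle flat in the carrier lane of its cap's colour, with every cap pointing away from you. Once all bottles lie in their lanes, use the orange spring puller (never the fingers) to stretch the retaining spring of each loaded lane across its bottle and hook it onto that lane's post. Then lay the puller back in its rest the way it lay at first, and leave the amber bottle, the beaker and the labeller where they are.

Things in the scene. Friction and masses are not known exactly. Their poses are not given: they have to be found in the camera images.
- carrier: Fixed aluminium bottle carrier, 290 mm along y, x -76 to 64 mm, plate 6 mm thick; origin on its underside, x away from the robot. Lanes along x at y +106 blue, 0 yellow, -106 red mm. Lane 41 mm wide, 120 long between steel strips 18 mm above the worktop; side strips at x -61..-43 and 3..21: fingers fit between. Per lane, at x=12: spring anchor 28 mm to its +y side, post 28 mm to -y.
- puller: Spring puller, 0.15 kg: orange handle 100 x 18 wide x 20 mm high along x, steel shank 8 mm thick (x 50 to 95), bent at x=95 straight down into a 5 mm thick tip ending 40 mm below the handle's middle. Origin: middle of the handle; x to the tip end, z up. Grip the handle's middle from above, 60 N or more. The tip goes down into a hook's eye.
- puller_tip (a point): Lower end of the puller's tip, at (95, 0, -40) mm of the puller. While pulling keep it about 46 mm above the worktop: it clears the bottles (tops at 40 mm) and the eye's wire spans 50 to 54 mm. Turn the handle back towards the robot by some 45 degrees from the line of pull, so that the wrist stays clear of the shakers behind the carrier.
- puller_rest: Fixed grey rest: two saddles 76 mm apart along its x (10 mm thick), floors 52 mm above the worktop, prongs to 64 mm, 26 mm apart. Origin: centre of the underside, z up. The puller at home lies in both saddles, handle middle 62 mm above the rest's origin (within 15 mm along), shank end along the rest's +x, tip hanging down.
- bottle_blue: White square plastic sample bottle, round blue screw cap, 110 mm long, 34 mm square, 0.08 to 0.16 kg, lying. May be absent. Origin: on its long axis at mid length, 17 mm above what it lies on; x points to the cap (square body x -55 to 25 mm, cap 30 mm thick, x 32 to 55). Grip about 17 mm to the base side of the origin. 25 N holds it.
- cap_blue (a point): Outer end of the blue cap, at (55, 0, 0) mm of its bottle.
- lane_blue (a point): Where the middle of bottle_blue belongs in the blue lane (near end marked by a blue strip; left one seen from the robot), at (-5, lane's y, 23) mm of the carrier; axes as the carrier's: the cap belongs at +x (away from the robot).
- hook_blue: Hook and pull eye of 4 mm wire on the blue spring, level, 52 mm up. Origin: centre of the bend; x runs from the anchor outward. Bend of 7 mm inner radius, closed at its outer end and +y side; prong on the -y side reaches 3 mm back; mouth open towards the anchor. Eye: 14 mm inside, centred 18 mm beyond the origin. Relaxed origin 36.5 mm from the anchor; pull 0.6 N + 120 N/m, stretch up to 38 mm.
- post_blue_mid (a point): Fixed blue-topped post, 7 mm thick, 60 mm high; point at 52 mm; the anchor is 56 mm from it along the carrier's +y. The spring stays where it is left: parked towards the carrier's +x, it swings clockwise from above 1.57 rad to the post. Some 0.5 rad short of it stretch the hook origin to 65 mm from the anchor, swing in line, let back: it rests on the post at 52.5 mm.
- bottle_yellow: White square plastic sample bottle, round yellow screw cap, 110 mm long, 34 mm square, 0.08 to 0.16 kg, lying. May be absent. Origin: on its long axis at mid length, 17 mm above what it lies on; x points to the cap (square body x -55 to 25 mm, cap 30 mm thick, x 32 to 55). Grip about 17 mm to the base side of the origin. 25 N holds it.
- cap_yellow (a point): Outer end of the yellow cap, at (55, 0, 0) mm of its bottle.
- lane_yellow (a point): Where the middle of bottle_yellow belongs in the yellow lane (near end marked by a yellow strip; middle one seen from the robot), at (-5, lane's y, 23) mm of the carrier; axes as the carrier's: the cap belongs at +x (away from the robot).
- hook_yellow: Hook and pull eye of 4 mm wire on the yellow spring, level, 52 mm up. Origin: centre of the bend; x runs from the anchor outward. Bend of 7 mm inner radius, closed at its outer end and +y side; prong on the -y side reaches 3 mm back; mouth open towards the anchor. Eye: 14 mm inside, centred 18 mm beyond the origin. Relaxed origin 36.5 mm from the anchor; pull 0.6 N + 120 N/m, stretch up to 38 mm.
- post_yellow_mid (a point): Fixed yellow-topped post, 7 mm thick, 60 mm high; point at 52 mm; the anchor is 56 mm from it along the carrier's +y. The spring stays where it is left: parked towards the carrier's +x, it swings clockwise from above 1.57 rad to the post. Some 0.5 rad short of it stretch the hook origin to 65 mm from the anchor, swing in line, let back: it rests on the post at 52.5 mm.
- bottle_red: White square plastic sample bottle, round red screw cap, 110 mm long, 34 mm square, 0.08 to 0.16 kg, lying. May be absent. Origin: on its long axis at mid length, 17 mm above what it lies on; x points to the cap (square body x -55 to 25 mm, cap 30 mm thick, x 32 to 55). Grip about 17 mm to the base side of the origin. 25 N holds it.
- cap_red (a point): Outer end of the red cap, at (55, 0, 0) mm of its bottle.
- lane_red (a point): Where the middle of bottle_red belongs in the red lane (near end marked by a red strip; right one seen from the robot), at (-5, lane's y, 23) mm of the carrier; axes as the carrier's: the cap belongs at +x (away from the robot).
- hook_red: Hook and pull eye of 4 mm wire on the red spring, level, 52 mm up. Origin: centre of the bend; x runs from the anchor outward. Bend of 7 mm inner radius, closed at its outer end and +y side; prong on the -y side reaches 3 mm back; mouth open towards the anchor. Eye: 14 mm inside, centred 18 mm beyond the origin. Relaxed origin 36.5 mm from the anchor; pull 0.6 N + 120 N/m, stretch up to 38 mm.
- post_red_mid (a point): Fixed red-topped post, 7 mm thick, 60 mm high; point at 52 mm; the anchor is 56 mm from it along the carrier's +y. The spring stays where it is left: parked towards the carrier's +x, it swings clockwise from above 1.57 rad to the post. Some 0.5 rad short of it stretch the hook origin to 65 mm from the anchor, swing in line, let back: it rests on the post at 52.5 mm.
- amber_bottle: Bystander: amber reagent bottle 54 x 55 x 124 mm, behind the carrier. Leave alone.
- beaker: Bystander: clear beaker 70 mm wide, 80 mm high, behind the carrier. Leave alone.
- labeller: Bystander: yellow hand labeller 51 x 70 x 40 mm, at the left. Leave alone.

How it is judged:
By the outcome, as a careful person would: the job done as asked, in the order asked, and still so for the second after the job is handed in, with the robot touching nothing.
Of bottle_blue, bottle_yellow, bottle_red only 2 to 3 are there at a start; the rules pass over those that are not, and their reading is None.
At some moment in a run one of bottle_blue, bottle_yellow, bottle_red may be knocked a few centimetres aside while the robot is not near it.
It also fails if it takes over 210 s, if anything falls off the work surface, if the arm or the gripper's body presses on something with over 40 N, if the wrist force passes 120 N, or if a joint passes its speed limit or range.

## Robot

A 6-joint arm with a two-finger parallel gripper is mounted at the origin on a cart in front of the work surface, level with it; the furniture and walls round the work are solid. World frame = base frame: x ahead of the robot, y to its left, z up, the work surface at z = 0. Lengths are in m, angles in rad, forces in N, time in s.
With the tool pointing down it reaches from about 0.225 to 0.875 m from the base axis. Payload 3.4 kg.
Tool frame: the origin (TCP) lies midway between the tips of the shut fingers; the grasp point (between the pads) lies 19 mm behind it; y points along the fingers, z is the direction in which the jaws open and shut, and the axes are right-handed (so a half turn about y gives the same grasp; the last joint's range is limited). The gripper opens to 85 mm and grips with 20 to 120 N. Pads are 22 mm wide; open, the fingers measure 114 mm over their backs; the gripper's body (76 mm by 85 mm) begins 54 mm behind the grasp point. The pads swing forward as they close: fully open they stand 13 mm farther back than shut.
Start: joints at [1.112, 0.276, 1.505, -0, 1.361, -0.121], TCP at [0.191, 0.543, 0.198] pointing down, gripper open.
Joint ranges: [-2.89, 2.89], [-0.75, 2.08], [0.22, 2.7], [-1.18, 4.32], [0.11, 2.71], [-2.7, 2.7]. Speed limits (rad/s): [2.57, 2.57, 3.14, 3.14, 3.14, 3.14].

## Interface

Orientations are given as a unit quaternion [w, x, y, z].
In Python, from station import env gives the robot as it stands. The module is installed in compiled form; this text tells all that it offers.
- The arm moves only by the tool apply_moves, never from a script. Its argument "commands" is a list that holds one entry, the list of rows, each a list of 5 numbers: the finger opening in m, from 0 to 0.0854, then the shift along the tool's x, y, z in m, then the turn about the tool's y in degrees. A call has exactly 8 rows; each row shifts and turns the commanded pose from where the row before left it, along the tool's axes as they then stand; what a row does not reach is not made up. A row lasts 1/8 s, in which the tool goes at most 62.5 mm and 10.7 degrees, less where a joint would pass 70% of its speed; a pose out of reach is approached as far as the arm can. A call with a gripper value outside its range is refused whole. The fingers move at their own pace and stop on an object; "newtons" is the grip in N (left out, the last holds). Time passes only in rows, so rows that do not move let the fingers close, or fill a call up. It gives the time, the measured TCP pose, the force and the opening at its end, in the units of the state.
- env.state(): the state, without advancing time (a new reading comes with each control period).
- env.snapshot(name): name is "scene" or "top" or "wrist"; returns a dict with "frame" (400x640x3 uint8, red, green, blue), "fx", "fy", "cx", "cy" (pixels), "dist" ([k1, k2, p1, p2, k3] as OpenCV has them; the pictures are not rectified), "view" (4x4, takes a point from world to camera coordinates); the wrist camera has in their place "mount" (4x4, takes a point from camera to tool coordinates, whose origin is the TCP and whose axes are the tool frame's). Camera axes: x right, y down, z forward; pixel columns grow to the right and rows downward; lengths in m; the calibration is good to about 2 mm. A picture is of the moment at which its call begins: read the wrist's pose just before it. There is no depth.
- env.finish_job(): hands the job in, once; it reports no verdict.
Trained networks look in a picture, given as the dict that the camera call returned (one of the last four; its "shot" number tells which), for a name from the list of things; names that differ only in an ending like _2 or _b are one class to them, and where a whole thing is asked for, a point or a joint stands for the part that bears it (a point fixed in the world has none). Each returns a list of dicts, best first, with "p" (0 to 1); they miss things now and then, are a little off and sometimes report something else, mostly with a low value. They report only what shows in the picture. A call takes as long as a camera call.
- env.cut_out(picture, label): "pixels" (400x640 bool, what is visible of it) and "centre" ([column, row] in pixels, amid what is visible of it).
The state is a dict: "t": time; "qpos": joint angles; "joint_velocities": joint speeds; "joint_efforts": joint torques, N m; "tool_pos": TCP position; "tool_rot": TCP orientation; "force": force on the tool from outside, world axes, zero at the start; "wrist_torque": the same for the moment, N m; "opening": finger opening in m.
Only numpy, scipy, OpenCV 4.12 (cv2) and the standard library are available. Lean on these libraries where they do the work, as an engineer would, in place of code of your own. Each camera call takes 0.05 s, during which the arm holds its last target. There are 200 camera calls.

## Working session

There is one attempt and no reset: what is moved stays moved. The work goes in short steps, Python scripts to look and compute and a tool call to move; the robot and the scene stay as the last step left them, time stands still between calls to the robot, and variables do not carry over. Pictures are saved under pics/ and viewed, about 12 in all and at most 16, crops included, and the job is handed in when it is done.

Besides the shell and the picture viewer there is one more tool, called after ">>>" as name([rows], argument=value, ...), one row to a line, values as JSON. apply_moves: Moves the arm, as the interface text tells. Its arguments: {"type":"object","properties":{"commands":{"type":"array","items":{"type":"array","items":{"type":"array","items":{"type":"number"}}}},"newtons":{"type":"number"}},"required":["commands"]}

```bash
mkdir -p pics; cat > h.py <<'E'
import numpy as np, cv2, sys
from scipy.spatial.transform import Rotation as R
from station import env
def rot(q): return R.from_quat([q[1],q[2],q[3],q[0]]).as_matrix()
def snap(name):
    s=env.state(); p=env.snapshot(name)
    if name=="wrist":
        T=np.eye(4);T[:3,:3]=rot(s["tool_rot"]);T[:3,3]=s["tool_pos"]
        p["c2w"]=T@np.array(p["mount"])
    else: p["c2w"]=np.linalg.inv(np.array(p["view"]))
    p["K"]=np.array([[p["fx"],0,p["cx"]],[0,p["fy"],p["cy"]],[0,0,1.]])
    return p
def px2w(p,uv,z):
    n=cv2.undistortPoints(np.array(uv,float).reshape(-1,1,2),p["K"],np.array(p["dist"],float)).reshape(-1,2)
    d=np.c_[n,np.ones(len(n))]@p["c2w"][:3,:3].T; o=p["c2w"][:3,3]
    return o+d*((z-o[2])/d[:,2])[:,None]
def w2px(p,X):
    V=np.linalg.inv(p["c2w"]); return cv2.projectPoints(np.array(X,float).reshape(-1,1,3),cv2.Rodrigues(V[:3,:3])[0],V[:3,3],p["K"],np.array(p["dist"],float))[0].reshape(-1,2)
def save(p,n): cv2.imwrite("pics/"+n+".png",p["frame"][:,:,::-1])
def st():
    s=env.state(); print("t",round(s["t"],2),"pos",np.round(s["tool_pos"],4),"R",np.round(rot(s["tool_rot"]),3).tolist(),"F",np.round(s["force"],1),"op",round(s["opening"],4),"q",np.round(s["qpos"],2))
    return s
E
python3 - <<'E'
from h import *
st()
t=snap("top");save(t,"top0");s=snap("scene");save(s,"scene0")
Z=dict(carrier=.006,puller=.062,puller_rest=.05,bottle_blue=.034,bottle_yellow=.034,bottle_red=.034,cap_blue=.03,cap_yellow=.03,cap_red=.03,hook_blue=.052,hook_yellow=.052,hook_red=.052,post_blue_mid=.06,post_yellow_mid=.06,post_red_mid=.06,puller_tip=.022,amber_bottle=.12,beaker=.08,labeller=.04)
for n,z in Z.items():
  for nm,p in (("t",t),("s",s)):
    for d in env.cut_out(p,n)[:2]:
        ys,xs=np.nonzero(d["pixels"])
        print(n,nm,round(d["p"],2),np.round(d["centre"]),len(xs),np.round(px2w(p,d["centre"],z)[0],3))
E
```

```text
t 0.0 pos [0.1903 0.542  0.1973] R [[0.943, -0.001, 0.331], [-0.331, -0.002, 0.943], [-0.0, -1.0, -0.002]] F [0.4 0.1 0.4] op 0.0851 q [ 1.11  0.28  1.51  0.    1.36 -0.12]
carrier t 0.69 [317. 225.] 3583 [0.464 0.13  0.006]
carrier s 0.84 [330. 228.] 2405 [0.457 0.162 0.006]
puller t 0.59 [231. 232.] 285 [0.427 0.41  0.062]
puller t 0.29 [317. 224.] 3475 [0.459 0.13  0.062]
puller s 0.63 [303. 278.] 284 [0.425 0.413 0.062]
puller s 0.36 [290. 186.] 486 [0.64  0.101 0.062]
puller_rest t 0.97 [239. 238.] 427 [0.409 0.384 0.05 ]
puller_rest t 0.52 [448. 228.] 397 [ 0.455 -0.303  0.05 ]
puller_rest s 0.56 [308. 291.] 587 [0.396 0.44  0.05 ]
puller_rest s 0.33 [326. 225.] 2455 [0.459 0.189 0.05 ]
bottle_blue t 0.53 [386. 239.] 295 [ 0.418 -0.099  0.034]
bottle_blue s 0.65 [366. 180.] 310 [ 0.427 -0.08   0.034]
bottle_yellow t 0.65 [418. 231.] 326 [ 0.446 -0.21   0.034]
bottle_yellow s 0.64 [377. 160.] 312 [ 0.43  -0.196  0.034]
bottle_red t 0.96 [451. 232.] 377 [ 0.444 -0.319  0.034]
bottle_red t 0.63 [316. 225.] 3581 [0.459 0.134 0.034]
bottle_red s 0.67 [384. 141.] 270 [ 0.446 -0.307  
[... 326 characters left out ...]
03 ]
hook_blue t 0.59 [320. 224.] 3513 [0.461 0.12  0.052]
hook_blue s 0.61 [379. 160.] 278 [ 0.42  -0.181  0.052]
hook_blue s 0.38 [328. 228.] 2579 [0.446 0.201 0.052]
hook_yellow t 0.44 [417. 237.] 319 [ 0.425 -0.2    0.052]
hook_red t 0.3 [418. 235.] 350 [ 0.432 -0.204  0.052]
puller_tip t 0.8 [230. 227.] 252 [0.449 0.422 0.022]
puller_tip s 0.67 [307. 277.] 251 [0.43  0.382 0.022]
puller_tip s 0.6 [324. 224.] 2529 [0.476 0.166 0.022]
amber_bottle t 0.5 [302. 158.] 314 [0.665 0.18  0.12 ]
beaker t 0.74 [328. 170.] 383 [0.638 0.097 0.08 ]
beaker s 0.67 [289. 189.] 461 [0.629 0.127 0.08 ]
labeller t 0.71 [180. 218.] 374 [0.471 0.589 0.04 ]
labeller s 0.84 [258. 326.] 513 [0.472 0.601 0.04 ]
```

View pics/top0.png

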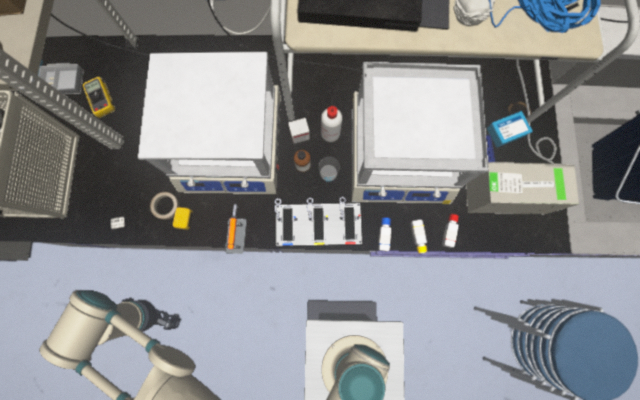

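View pics/scene0.png

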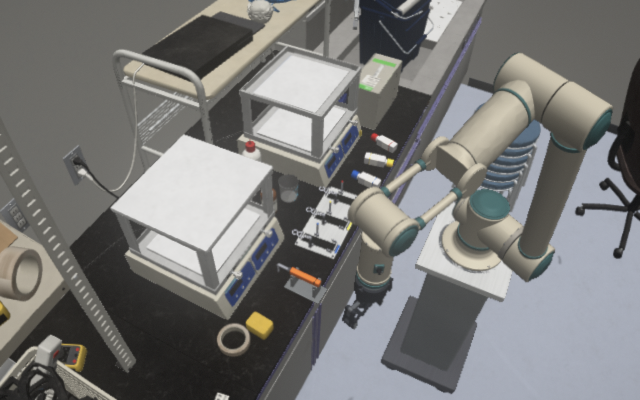

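```bash
cat >> h.py <<'E'
def yaw(Rm): return np.degrees(np.arctan2(Rm[1,0],Rm[0,0]))
def plan(way,op,start=None,smin=None):
    """way: list of (x,y,z,yaw_deg,nrows). prints rows [op,x,y,z(mm/1000),deg]; tool kept down"""
    s=env.state(); p=np.array(s["tool_pos"]) if start is None else np.array(start[:3],float); a=yaw(rot(s["tool_rot"])) if start is None else start[3]
    rows=[]
    for x,y,z,ya,n in way:
        p0=p.copy();a0=a; g=np.array([x,y,z],float)
        for k in range(n):
            tp=p0+(g-p0)*(k+1)/n; ta=a0+(ya-a0)*(k+1)/n; d=tp-p; c,si=np.cos(np.radians(a)),np.sin(np.radians(a))
            r=[op,round(c*d[0]+si*d[1],4),round(-d[2],4),round(-si*d[0]+c*d[1],4),round(a-ta,1)]
            rows.append(r)
            p=p+np.array([c*r[1]-si*r[3],si*r[1]+c*r[3],-r[2]]); a=a-r[4]
    rows+= [[op,0,0,0,0]]*(-len(rows)%8)
    for i in range(0,len(rows),8): print("CALL",str([[float(v) for v in r] for r in rows[i:i+8]]).replace(" ",""))
    print("end",np.round(p,4),round(a,1))
E
python3 - <<'E'
from h import *
p=snap("wrist");print(np.round(p["mount"],3),p["fx"],p["cx"],p["cy"])
plan([(0.40,0.13,0.38,0,8)],0.0854)
E
```

```text
[[-0.001  0.966  0.259 -0.065]
 [ 0.    -0.259  0.966 -0.175]
 [ 1.     0.001 -0.     0.   ]
 [ 0.     0.     0.     1.   ]] 285.33623472603 317.66455473925663 200.5984425409413
CALL [[0.0854,0.0418,-0.0227,-0.04,-2.4],[0.0854,0.0401,-0.0227,-0.0417,-2.4],[0.0854,0.0383,-0.0228,-0.0433,-2.5],[0.0854,0.0363,-0.0227,-0.045,-2.4],[0.0854,0.0345,-0.0227,-0.0464,-2.4],[0.0854,0.0325,-0.0227,-0.0478,-2.4],[0.0854,0.0304,-0.0228,-0.0492,-2.4],[0.0854,0.0284,-0.0227,-0.0504,-2.5]]
end [0.4  0.13 0.38] 0.0
```

>>> apply_moves([
  [[0.0854,0.042,-0.023,-0.04,-2.4],[0.0854,0.04,-0.023,-0.042,-2.4],[0.0854,0.038,-0.023,-0.043,-2.5],[0.0854,0.036,-0.023,-0.045,-2.4],[0.0854,0.0345,-0.023,-0.0465,-2.4],[0.0854,0.0325,-0.023,-0.048,-2.4],[0.0854,0.0305,-0.023,-0.049,-2.4],[0.0854,0.0285,-0.023,-0.0505,-2.5]],
])

```text
t: 3.05
tool_pos: [0.4002, 0.1282, 0.3833]
tool_rot: [0.707, -0.707, -0.001, 0.0]
force: [0.8, 0.8, 0.8]
opening: 0.0855
```

```bash
cat > look.py <<'E'
from h import *
# look.py NAME things... : wrist picture, detections with p>0.3
Z=dict(carrier=.006,puller=.07,puller_rest=.055,puller_tip=.022,amber_bottle=.06,beaker=.06,labeller=.04)
def zz(n): return Z.get(n, .028 if n[:3] in("bot","cap") else .052 if n[:4]=="hook" else .06)
s=st();p=snap("wrist");save(p,sys.argv[1])
for n in sys.argv[2:]:
    for d in env.cut_out(p,n)[:2]:
        if d["p"]<.3: continue
        ys,xs=np.nonzero(d["pixels"]); (c,wh,a)=cv2.minAreaRect(np.c_[xs,ys].astype(np.float32))
        b=px2w(p,cv2.boxPoints((c,wh,a)),zz(n)); e=[b[1]-b[0],b[2]-b[1]]; e=max(e,key=np.linalg.norm)
        print(n,round(d["p"],2),np.round(d["centre"]),len(xs),"W",np.round(px2w(p,d["centre"],zz(n))[0],4),"box",np.round(b.mean(0),4)[:2],"len",np.round([np.linalg.norm(b[1]-b[0]),np.linalg.norm(b[2]-b[1])],3),"ang",round(np.degrees(np.arctan2(e[1],e[0]))%180,1))
E
python3 look.py w1 carrier puller puller_rest bottle_blue bottle_yellow bottle_red cap_blue cap_yellow cap_red hook_blue hook_yellow hook_red post_blue_mid puller_tip
```

```text
t 3.05 pos [0.4002 0.1282 0.3833] R [[1.0, 0.001, -0.002], [0.002, 0.001, 1.0], [0.001, -1.0, 0.001]] F [0.8 0.8 0.8] op 0.0855 q [ 0.14 -0.02  1.41  0.    1.75 -1.43]
carrier 0.63 [317. 194.] 9872 W [0.4691 0.1265 0.006 ] box [0.4732 0.1281] len [0.292 0.152] ang 91.4
carrier 0.56 [137. 174.] 1428 W [ 0.4308 -0.2225  0.006 ] box [ 0.4342 -0.222 ] len [0.052 0.115] ang 12.0
puller 0.95 [474. 179.] 1003 W [0.4268 0.3991 0.07  ] box [0.4441 0.4013] len [0.142 0.026] ang 177.4
puller 0.31 [457. 168.] 1676 W [0.4074 0.3669 0.07  ] box [0.4128 0.384 ] len [0.111 0.073] ang 177.8
puller_rest 0.6 [455. 169.] 1617 W [0.4123 0.3717 0.055 ] box [0.416  0.3917] len [0.112 0.075] ang 177.5
puller_rest 0.31 [137. 176.] 1443 W [ 0.4262 -0.1927  0.055 ] box [ 0.4257 -0.1911] len [0.048 0.106] ang 10.0
bottle_yellow 0.8 [140. 176.] 1376 W [ 0.4305 -0.2026  0.028 ] box [ 0.4297 -0.2084] len [0.048 0.11 ] ang 10.0
bottle_yellow 0.48 [320. 193.] 10368 W [0.4627 0.1332 0.028 ] box [0.4781 0.1277] len [0.28  0.165] ang 92.4
bottle_red 0.76 [ 79. 183.] 1546 W [ 0.4453 -0.3179  0.028 ] box [ 0.4518 -0.3131
[... 393 characters left out ...]
0.2085  0.028 ] box [ 0.4299 -0.2087] len [0.051 0.112] ang 10.0
cap_yellow 0.56 [277. 235.] 141 W [0.5478 0.048  0.028 ] box [0.5413 0.0452] len [0.022 0.044] ang 178.3
cap_red 0.56 [ 83. 182.] 1600 W [ 0.4436 -0.3108  0.028 ] box [ 0.4528 -0.3152] len [0.055 0.116] ang 168.8
hook_yellow 0.59 [332. 227.] 90 W [0.5232 0.1567 0.052 ] box [0.5266 0.1558] len [0.019 0.04 ] ang 1.2
post_blue_mid 0.62 [356. 205.] 58 W [0.4763 0.1991 0.06  ] box [0.4752 0.1996] len [0.009 0.024] ang 27.6
post_blue_mid 0.48 [318. 191.] 10027 W [0.4502 0.1284 0.06  ] box [0.4626 0.1282] len [0.262 0.141] ang 92.5
puller_tip 0.62 [475. 180.] 979 W [0.4386 0.4268 0.022 ] box [0.4552 0.4272] len [0.158 0.03 ] ang 175.2
```

View pics/w1.png

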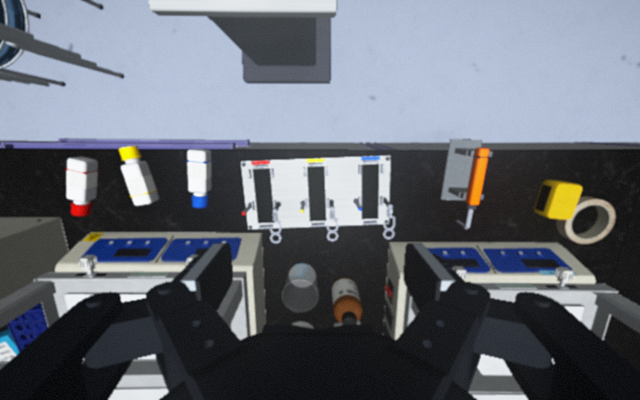

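>>> apply_moves([
  [[0.0854,-0.008,0.04,0,0],[0.0854,-0.008,0.04,0,0],[0.0854,-0.008,0.04,0,0],[0.0854,-0.006,0.04,0,0],[0.0854,0,0,0,0],[0.0854,0,0,0,0],[0.0854,0,0,0,0],[0.0854,0,0,0,0]],
])

```text
t: 4.8
tool_pos: [0.3708, 0.13, 0.2234]
tool_rot: [0.707, -0.707, -0.001, -0.001]
force: [0.7, -0.3, -0.2]
opening: 0.0856
```

```bash
python3 look.py w2 carrier hook_blue hook_yellow hook_red post_blue_mid post_yellow_mid post_red_mid; python3 - <<'E'
import cv2
im=cv2.imread("pics/w2.png"); cv2.imwrite("pics/w2c.png",cv2.resize(im[120:330,160:500],None,fx=2.3,fy=2.3,interpolation=cv2.INTER_CUBIC))
E
```

```text
t 4.8 pos [0.3708 0.13   0.2234] R [[1.0, 0.003, -0.001], [0.001, 0.001, 1.0], [0.003, -1.0, 0.001]] F [ 0.7 -0.3 -0.2] op 0.0856 q [ 0.16 -0.02  1.8   0.    1.36 -1.41]
carrier 0.84 [316. 234.] 17060 W [0.4618 0.1271 0.006 ] box [0.4901 0.1256] len [0.285 0.187] ang 92.0
carrier 0.68 [153. 217.] 2355 W [ 0.4354 -0.1066  0.006 ] box [ 0.4418 -0.1053] len [0.048 0.121] ang 176.0
hook_blue 0.4 [411. 298.] 50 W [0.5385 0.2596 0.052 ] box [0.5378 0.2565] len [0.007 0.02 ] ang 24.7
hook_yellow 0.62 [340. 289.] 216 W [0.5241 0.1609 0.052 ] box [0.5269 0.1556] len [0.022 0.045] ang 1.4
hook_yellow 0.6 [ 68. 218.] 3026 W [ 0.4224 -0.1845  0.052 ] box [ 0.421  -0.1837] len [0.054 0.106] ang 10.5
hook_red 0.76 [260. 296.] 227 W [0.5358 0.0504 0.052 ] box [0.5318 0.0482] len [0.021 0.045] ang 0.1
post_blue_mid 0.73 [  6. 226.] 1034 W [ 0.4291 -0.254   0.06  ] box [ 0.4373 -0.2538] len [0.018 0.103] ang 165.1
post_blue_mid 0.59 [369. 253.] 170 W [0.4668 0.1968 0.06  ] box [0.4705 0.1984] len [0.01  0.035] ang 19.6
post_red_mid 0.71 [  7. 228.] 966 W [ 0.4317 -0.2541  0.06  ] box [ 0.4386 -0.2548] len [0.017 0.103] ang 165.1
```

View pics/w2c.png

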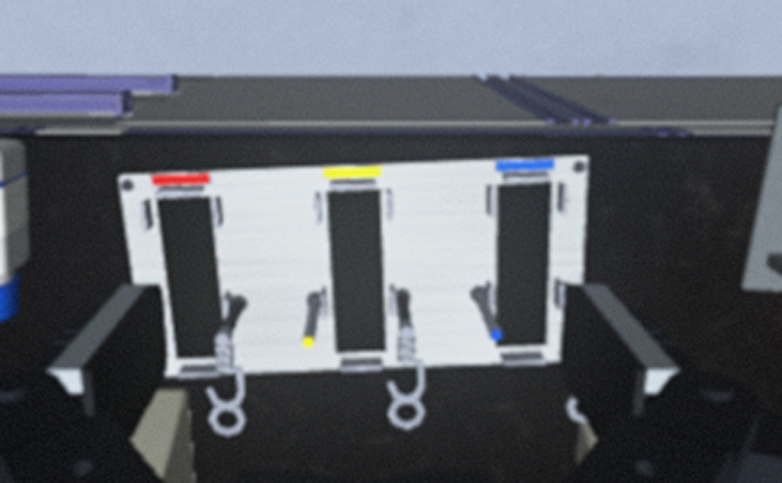

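```bash
python3 - <<'E'
from h import *
from scipy.optimize import least_squares
p=snap("wrist")
f=lambda u,v:[160+u/2.3,120+v/2.3]
C=[(-76,-145,6),(-76,145,6),(12,78,60),(12,-28,60)]
U=np.array([f(120,178),f(588,156),f(496,334),f(308,342)])
def wp(q): 
    c,s=np.cos(q[2]),np.sin(q[2]); return np.array([[q[0]+(c*a-s*b)/1e3,q[1]+(s*a+c*b)/1e3,z/1e3] for a,b,z in C])
r=least_squares(lambda q:(w2px(p,wp(q))-U).ravel(),[.465,.128,.03])
print(r.x,np.degrees(r.x[2]),np.round(r.fun,1))
print("eyes",np.round(px2w(p,[f(227,417),f(406,411)],.052),4))
q=r.x;c,s=np.cos(q[2]),np.sin(q[2])
W=lambda a,b:np.round([q[0]+(c*a-s*b)/1e3,q[1]+(s*a+c*b)/1e3],4)
for n,y in(("b",106),("y",0),("r",-106)): print(n,"lane",W(-5,y),"anchor",W(12,y+28),"post",W(12,y-28),"eye exp",W(12+54.5,y+28))
# project lane slot ends
C=[(-66,0,6),(55,0,6),(64,0,6),(64,145,6)];print(np.round((w2px(p,wp(q))-[160,120])*2.3))
# bottles fit
from scipy.optimize import minimize
E
```

```text
[0.47353425 0.12720896 0.04820701] 2.762058036925963 [-1.6 -0.1  0.8  0.2  0.1  0.1  0.6  0. ]
eyes [[0.5408 0.0488 0.052 ]
 [0.5366 0.1562 0.052 ]]
b lane [0.4634 0.2328] anchor [0.4791 0.2616] post [0.4818 0.2057] eye exp [0.5335 0.2643]
y lane [0.4685 0.127 ] anchor [0.4842 0.1558] post [0.4869 0.0998] eye exp [0.5386 0.1584]
r lane [0.4736 0.0211] anchor [0.4893 0.0499] post [ 0.492  -0.0061] eye exp [0.5437 0.0525]
[[353. 183.]
 [362. 359.]
 [363. 371.]
 [581. 362.]]
```

>>> apply_moves([
  [[0.0854,0,-0.005,-0.055,0],[0.0854,0,-0.005,-0.055,0],[0.0854,0,-0.005,-0.055,0],[0.0854,0,-0.005,-0.055,0],[0.0854,0,-0.005,-0.055,0],[0.0854,0,0,-0.055,0],[0.0854,0,0,0,0],[0.0854,0,0,0,0]],
])

```text
t: 6.25
tool_pos: [0.3696, -0.1996, 0.2469]
tool_rot: [0.708, -0.707, 0.0, 0.0]
force: [0.4, -0.4, 0.1]
opening: 0.0853
```

```bash
cat > bot.py <<'E'
from h import *
from scipy.optimize import minimize
def corners(x,y,a,z0):
    P=[]
    for bx,h in((-.055,.017),(.025,.017)):
        P+=[(bx,sy*h,z0+.017+sz*h) for sy in(-1,1) for sz in(-1,1)]
    t=np.linspace(0,2*np.pi,16)
    P+=[(bx,.015*np.cos(k),z0+.017+.015*np.sin(k)) for bx in(.032,.055) for k in t]
    P=np.array(P);c,s=np.cos(a),np.sin(a)
    return np.c_[x+c*P[:,0]-s*P[:,1],y+s*P[:,0]+c*P[:,1],P[:,2]]
def fit(p,mask,z0=0.,cap=None):
    ys,xs=np.nonzero(mask);(c,wh,ang)=cv2.minAreaRect(np.c_[xs,ys].astype(np.float32))
    b=px2w(p,cv2.boxPoints((c,wh,ang)),z0+.02);e=max([b[1]-b[0],b[2]-b[1]],key=np.linalg.norm);a=np.arctan2(e[1],e[0]);m=b.mean(0)
    if cap is not None and np.dot(cap[:2]-m[:2],[np.cos(a),np.sin(a)])<0: a+=np.pi
    M=mask.astype(np.uint8)
    def cost(q):
        im=np.zeros(M.shape,np.uint8);h=cv2.convexHull(w2px(p,corners(q[0]/1e3,q[1]/1e3,q[2]/60,z0)).astype(np.float32))
        cv2.fillConvexPoly(im,np.round(h*16).astype(np.int32),1,shift=4)
        return 1-(im&M).sum()/max(1,(im|M).sum())
    r=minimize(cost,[m[0]*1e3,m[1]*1e3,a*60],method="Nelder-Mead",options=dict(initial_simplex=np.array([m[0]*1e3,m[1]*1e3,a*60])+np.array([[0,0,0],[6,0,0],[0,6,0],[0,0,6]])))
    return r.x[0]/1e3,r.x[1]/1e3,np.degrees(r.x[2]/60),r.fun
def caploc(p,col,z=.02):
    h=cv2.cvtColor(p["frame"],cv2.COLOR_RGB2HSV);H,S,V=[h[...,i].astype(int) for i in range(3)]
    m={"blue":(abs(H-110)<14),"yellow":(abs(H-28)<8),"red":((H<8)|(H>172))}[col]&(S>150)&(V>80)
    return m.astype(np.uint8)
if __name__=="__main__":
    st();p=snap("wrist");save(p,sys.argv[1])
    for col in sys.argv[2:]:
        ds=[d for d in env.cut_out(p,"bottle_"+col) if d["p"]>.3]
        cm=caploc(p,col)
        for d in ds:
            D=cv2.dilate(d["pixels"].astype(np.uint8),np.ones((9,9)));k=(D&cm)>0
            if k.sum()<15 or k.sum()>1500: print(col,"skip",round(d["p"],2),np.round(d["centre"]),d["pixels"].sum(),k.sum());continue
            ys,xs=np.nonzero(k);cw=px2w(p,[xs.mean(),ys.mean()],.02)[0]
            x,y,a,c=fit(p,d["pixels"],0,cw);print(col,round(d["p"],2),np.round(d["centre"]),"xy",round(x,4),round(y,4),"capdir",round(a,1),"cost",round(c,3),"cap",np.round(cw[:2],3),"grip",np.round([x-.017*np.cos(np.radians(a)),y-.017*np.sin(np.radians(a))],4))
            break
E
python3 bot.py w3 blue yellow red
```

```text
t 6.25 pos [ 0.3696 -0.1996  0.2469] R [[1.0, -0.001, 0.0], [-0.0, 0.002, 1.0], [-0.001, -1.0, 0.002]] F [ 0.4 -0.4  0.1] op 0.0853 q [-0.66  0.01  1.71  0.    1.42 -2.23]
blue 0.83 [387. 214.] xy 0.4362 -0.0983 capdir 357.6 cost 0.164 cap [ 0.482 -0.103] grip [ 0.4192 -0.0976]
yellow 0.82 [308. 214.] xy 0.4306 -0.2146 capdir 190.3 cost 0.107 cap [ 0.389 -0.222] grip [ 0.4473 -0.2116]
red 0.86 [234. 221.] xy 0.4533 -0.323 capdir 343.4 cost 0.253 cap [ 0.497 -0.326] grip [ 0.437  -0.3181]
```

View pics/w3.png

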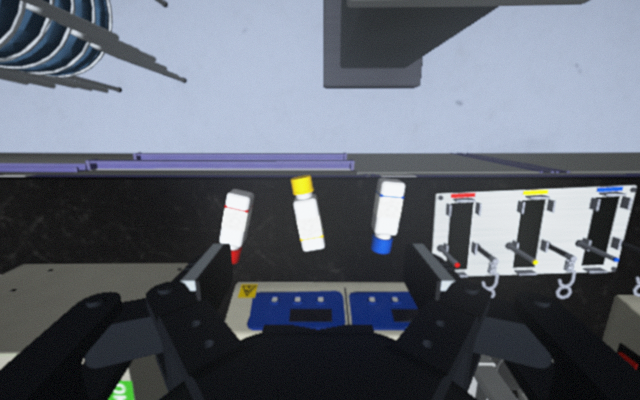

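```bash
python3 - <<'E'
from h import *
plan([(.419,-.0976,.08,-2.4,4),(.419,-.0976,.006,-2.4,3)],.0854,[.3696,-.1996,.247,0])
print("place blue grip->",.4634-.017*np.cos(np.radians(2.8)),.2328-.017*np.sin(np.radians(2.8)))
plan([(.419,-.0976,.08,-2.4,3),(.4464,.232,.1,2.8,7),(.4464,.232,.05,2.8,3)],.03,[.419,-.0976,.006,-2.4])
E
```

```text
CALL [[0.0854,0.0124,0.0418,0.0255,0.6],[0.0854,0.012,0.0417,0.0256,0.6],[0.0854,0.0118,0.0417,0.0258,0.6],[0.0854,0.0116,0.0418,0.0259,0.6],[0.0854,-0.0,0.0247,-0.0,0.0],[0.0854,-0.0,0.0246,-0.0,0.0],[0.0854,-0.0,0.0247,-0.0,0.0],[0.0854,0.0,0.0,0.0,0.0]]
end [ 0.419  -0.0976  0.006 ] -2.4
place blue grip-> 0.4464202956651956 0.23196955391347457
CALL [[0.03,0.0,-0.0247,0.0,0.0],[0.03,0.0,-0.0246,0.0,0.0],[0.03,0.0,-0.0247,0.0,0.0],[0.03,0.0019,-0.0029,0.0472,-0.7],[0.03,0.0026,-0.0028,0.0472,-0.8],[0.03,0.0031,-0.0029,0.0471,-0.7],[0.03,0.0038,-0.0028,0.0471,-0.8],[0.03,0.0044,-0.0029,0.0471,-0.7]]
CALL [[0.03,0.005,-0.0028,0.047,-0.8],[0.03,0.0056,-0.0029,0.0469,-0.7],[0.03,0.0,0.0167,-0.0,0.0],[0.03,0.0,0.0166,-0.0,0.0],[0.03,0.0,0.0167,-0.0,0.0],[0.03,0.0,0.0,0.0,0.0],[0.03,0.0,0.0,0.0,0.0],[0.03,0.0,0.0,0.0,0.0]]
end [0.4464 0.232  0.05  ] 2.8
```

>>> apply_moves([
  [[0.0854,0.012,0.042,0.0255,0.6],[0.0854,0.012,0.042,0.0255,0.6],[0.0854,0.012,0.0415,0.026,0.6],[0.0854,0.0115,0.0415,0.026,0.6],[0.0854,0,0.025,0,0],[0.0854,0,0.025,0,0],[0.0854,0,0.024,0,0],[0.0854,0,0,0,0]],
], newtons=30)

```text
t: 7.45
tool_pos: [0.4176, -0.0963, 0.0052]
tool_rot: [0.708, -0.706, 0.015, -0.013]
force: [-0.5, 0.6, 0.8]
opening: 0.0855
```

>>> apply_moves([
  [[0.02,0,0,0,0],[0.02,0,0,0,0],[0.02,0,0,0,0],[0.02,0,0,0,0],[0.02,0,0,0,0],[0.02,0,-0.025,0,0],[0.02,0,-0.025,0,0],[0.02,0,-0.025,0,0]],
], newtons=30)

```text
t: 8.45
tool_pos: [0.4188, -0.0978, 0.0819]
tool_rot: [0.707, -0.707, 0.015, -0.015]
force: [1.0, 0.2, -0.7]
opening: 0.0198
```

```bash
python3 -c "
from h import *
st()"; python3 bot.py w4 blue yellow red
```

```text
t 8.45 pos [ 0.4188 -0.0978  0.0819] R [[0.999, -0.0, 0.041], [-0.041, 0.0, 0.999], [-0.0, -1.0, 0.0]] F [ 1.   0.2 -0.7] op 0.0198 q [-0.39  0.16  1.98  0.    1.   -1.92]
t 8.45 pos [ 0.4188 -0.0978  0.0819] R [[0.999, -0.0, 0.041], [-0.041, 0.0, 0.999], [-0.0, -1.0, 0.0]] F [ 1.   0.2 -0.7] op 0.0198 q [-0.39  0.16  1.98  0.    1.   -1.92]
blue 0.64 [320. 218.] xy 0.4369 -0.0977 capdir 355.8 cost 0.077 cap [ 0.48  -0.102] grip [ 0.42   -0.0965]
yellow 0.64 [186. 221.] xy 0.4314 -0.2135 capdir 188.4 cost 0.196 cap [ 0.391 -0.222] grip [ 0.4483 -0.211 ]
red 0.94 [ 66. 241.] xy 0.4544 -0.3238 capdir -16.5 cost 0.125 cap [ 0.497 -0.337] grip [ 0.4381 -0.319 ]
```

>>> apply_moves([
  [[0.0854,0,0,0,0],[0.0854,0,0,0,0],[0.0854,0,0,0,0],[0.0854,0,0,0,0],[0.0854,0,0.025,0,0],[0.0854,0,0.025,0,0],[0.0854,0,0.025,0,0],[0.0854,0,0,0,0]],
], newtons=30)

```text
t: 9.65
tool_pos: [0.4174, -0.0972, 0.0049]
tool_rot: [0.708, -0.706, 0.016, -0.013]
force: [-0.6, 0.8, 0.7]
opening: 0.0855
```

>>> apply_moves([
  [[0.02,0,0,0,0],[0.02,0,0,0,0],[0.02,0,0,0,0],[0.02,0,0,0,0],[0.02,0,0,0,0],[0.02,0,0,0,0],[0.02,0,0,0,0],[0.02,0,0,0,0]],
], newtons=30)

```text
t: 10.65
tool_pos: [0.419, -0.0978, 0.0061]
tool_rot: [0.707, -0.707, 0.015, -0.015]
force: [0.3, -0.0, 0.0]
opening: 0.0199
```

>>> apply_moves([
  [[0.02,0,0,0,0],[0.02,0,0,0,0],[0.02,0,0,0,0],[0.02,0,0,0,0],[0.02,0,-0.025,0,0],[0.02,0,-0.025,0,0],[0.02,0,-0.025,0,0],[0.02,0,0,0,0]],
], newtons=30)

```text
t: 11.65
tool_pos: [0.4206, -0.0984, 0.0827]
tool_rot: [-0.706, 0.708, -0.013, 0.016]
force: [0.8, -0.5, 0.2]
opening: 0.02
```

```bash
python3 bot.py w5 blue
```

```text
t 11.65 pos [ 0.4206 -0.0984  0.0827] R [[0.999, 0.004, 0.041], [-0.041, -0.002, 0.999], [0.004, -1.0, -0.001]] F [ 0.8 -0.5  0.2] op 0.02 q [-0.39  0.16  1.98  0.    1.   -1.92]
blue 0.71 [320. 213.] xy 0.436 -0.0977 capdir 355.9 cost 0.089 cap [ 0.481 -0.102] grip [ 0.419  -0.0964]
```

View pics/w5.png

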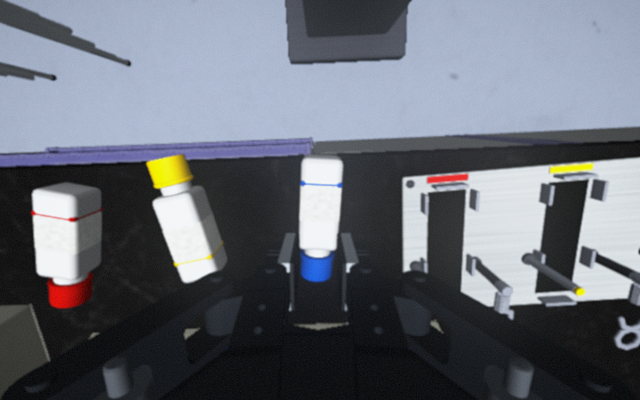

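>>> apply_moves([
  [[0.0854,0,0,0,0],[0.0854,0,0,0,0],[0.0854,0,0,0,0],[0.0854,0,0,0,0],[0.0854,0,0,0,0],[0.0854,0,0.025,0,0],[0.0854,0,0.025,0,0],[0.0854,0,0.026,0,0]],
])

```text
t: 12.75
tool_pos: [0.4194, -0.098, 0.0047]
tool_rot: [-0.707, 0.707, -0.014, 0.015]
force: [-1.0, -0.5, 0.2]
opening: 0.0854
```

```bash
python3 - <<'E'
from h import *
st();p=snap("wrist");save(p,"a1");s=snap("scene");save(s,"a2")
a=cv2.imread("pics/a1.png");b=cv2.imread("pics/a2.png")
cv2.imwrite("pics/a.png",np.vstack([cv2.resize(a[130:330,180:480],(600,400-100)),cv2.resize(b[130:230,310:510],(600,300))]))
E
```

```text
t 12.75 pos [ 0.4194 -0.098   0.0047] R [[0.999, 0.001, 0.041], [-0.041, -0.0, 0.999], [0.001, -1.0, -0.0]] F [-1.  -0.5  0.2] op 0.0854 q [-0.39  0.27  2.08  0.    0.78 -1.92]
```

View pics/a.png

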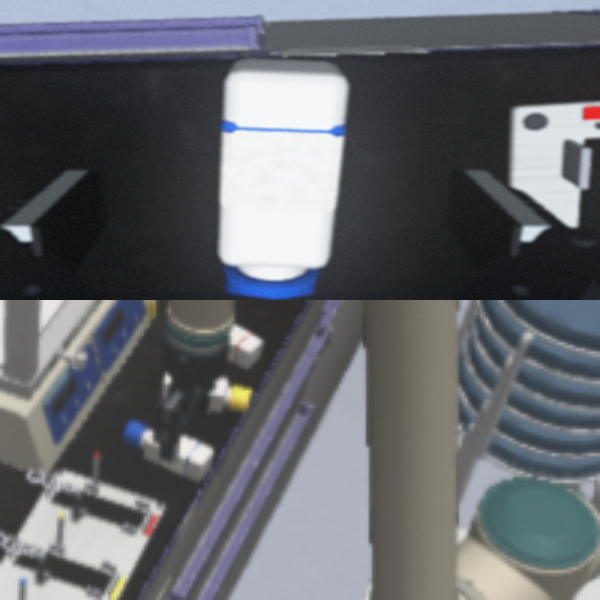

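>>> apply_moves([
  [[0.0,0,0,0,0],[0.0,0,0,0,0],[0.0,0,0,0,0],[0.0,0,0,0,0],[0.0,0,0,0,0],[0.0,0,0,0,0],[0.0,0,0,0,0],[0.0,0,0,0,0]],
], newtons=40)

```text
t: 13.85
tool_pos: [0.419, -0.0978, 0.0051]
tool_rot: [0.707, -0.707, 0.015, -0.015]
force: [-1.0, -0.0, -0.4]
opening: -0.0002
```

```bash
python3 - <<'E'
from h import *
st();p=snap("wrist");save(p,"a3");s=snap("scene");save(s,"a4")
a=cv2.imread("pics/a3.png");b=cv2.imread("pics/a4.png")
cv2.imwrite("pics/b.png",np.vstack([cv2.resize(a[130:330,180:480],(600,400-100)),cv2.resize(b[130:230,310:510],(600,300))]))
E
```

```text
t 13.85 pos [ 0.419  -0.0978  0.0051] R [[0.999, -0.0, 0.041], [-0.041, 0.0, 0.999], [-0.0, -1.0, 0.0]] F [-1.  -0.  -0.4] op -0.0002 q [-0.39  0.27  2.08  0.    0.79 -1.92]
```

View pics/b.png

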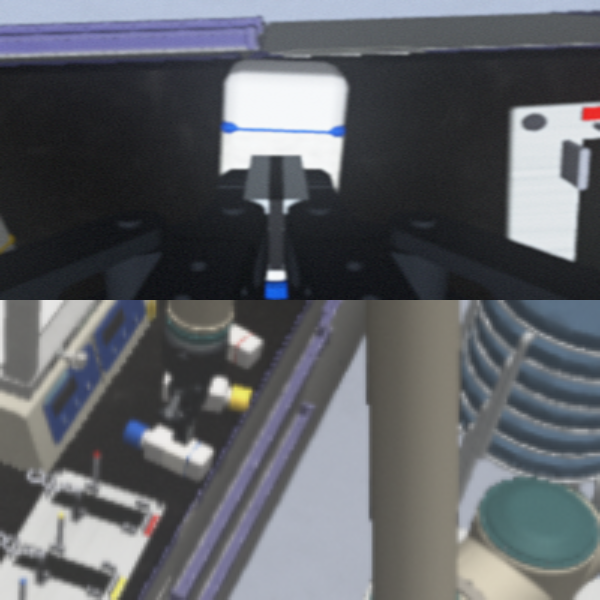

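```bash
python3 - <<'E'
from h import *
s=snap("scene")
for z in (0.005,.018,.034,.05): print(z,np.round((w2px(s,[[.419,-.098,z],[.419,-.098+.0427,z],[.419,-.098+.05,z]])-[310,130])*3+[0,300]).tolist())
p=snap("wrist")
print("bottle top ctr",(w2px(p,[[.436,-.098,.034],[.419,-.098,.005],[.419,-.098,.03]])-[180,130])*[2,1.5])
b=cv2.imread("pics/a4.png");a=cv2.imread("pics/a2.png")
cv2.imwrite("pics/c.png",np.vstack([cv2.resize(x[140:200,335:415],(800,300),interpolation=cv2.INTER_CUBIC) for x in (a,b)]))
print(np.array(s["view"]).round(3).tolist())
E
```

```text
0.005 [[178.0, 458.0], [165.0, 481.0], [162.0, 485.0]]
0.018 [[179.0, 451.0], [166.0, 473.0], [163.0, 477.0]]
0.034 [[181.0, 442.0], [167.0, 464.0], [165.0, 468.0]]
0.05 [[182.0, 432.0], [168.0, 455.0], [166.0, 459.0]]
bottle top ctr [[276.51484528 215.56037118]
 [274.29023264 146.67274458]
 [274.09627162 169.80695699]]
[[-0.892, -0.451, 0.017, 0.534], [-0.343, 0.652, -0.677, 0.162], [0.294, -0.609, -0.736, 1.641], [0.0, 0.0, 0.0, 1.0]]
```

View pics/c.png

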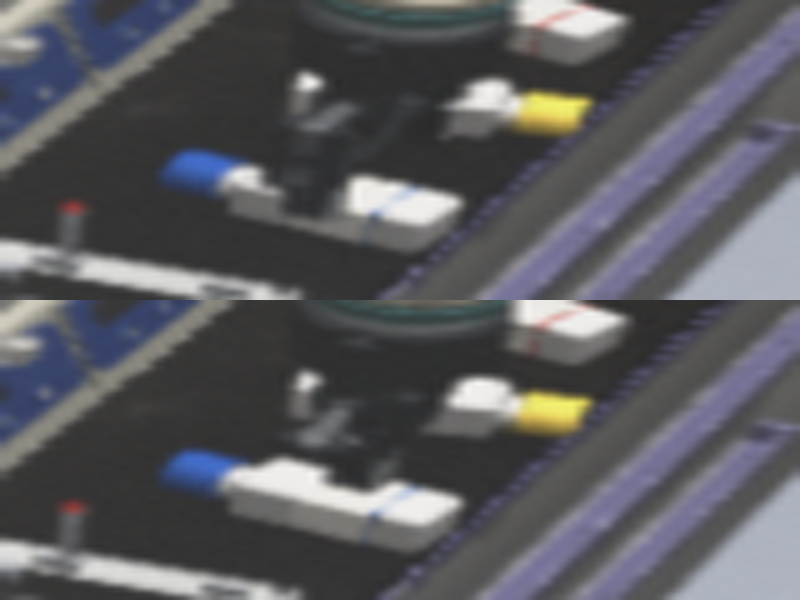

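>>> apply_moves([
  [[0.0854,0,0,0,0],[0.0854,0,0,0,0],[0.0854,0,0,0,0],[0.0854,0,0,0,0],[0.0854,0,0,0,0],[0.0854,0,0.012,0,0],[0.0854,0,0.012,0,0],[0.0854,0,0.011,0,0]],
])

```text
t: 15.05
tool_pos: [0.4185, -0.0976, -0.031]
tool_rot: [0.707, -0.707, 0.015, -0.014]
force: [0.2, 0.7, 0.9]
opening: 0.085
```

>>> apply_moves([
  [[0.01,0,0,0,0],[0.01,0,0,0,0],[0.01,0,0,0,0],[0.01,0,0,0,0],[0.01,0,0,0,0],[0.01,0,0,0,0],[0.01,0,0,0,0],[0.01,0,0,0,0]],
], newtons=30)

```text
t: 16.05
tool_pos: [0.4194, -0.098, -0.0294]
tool_rot: [-0.707, 0.707, -0.014, 0.015]
force: [-0.1, 0.6, 5.3]
opening: 0.0338
```

```bash
python3 - <<'E'
from h import *
plan([(.419,-.0976,.07,-2.4,3),(.4464,.232,.07,2.8,7),(.4464,.232,-.01,2.8,4),(.4464,.232,-.0215,2.8,2)],.01,[.419,-.0976,-.0300,-2.4])
E
```

```text
CALL [[0.01,0.0,-0.0333,0.0,0.0],[0.01,0.0,-0.0334,0.0,0.0],[0.01,0.0,-0.0333,0.0,0.0],[0.01,0.0019,-0.0,0.0472,-0.7],[0.01,0.0026,-0.0,0.0472,-0.8],[0.01,0.0031,-0.0,0.0471,-0.7],[0.01,0.0038,-0.0,0.0471,-0.8],[0.01,0.0044,-0.0,0.0471,-0.7]]
CALL [[0.01,0.005,-0.0,0.047,-0.8],[0.01,0.0056,-0.0,0.0469,-0.7],[0.01,0.0,0.02,-0.0,0.0],[0.01,0.0,0.02,-0.0,0.0],[0.01,0.0,0.02,-0.0,0.0],[0.01,0.0,0.02,-0.0,0.0],[0.01,0.0,0.0058,-0.0,0.0],[0.01,0.0,0.0057,-0.0,0.0]]
end [ 0.4464  0.232  -0.0215] 2.8
```

>>> apply_moves([
  [[0.01,0,-0.0335,0,0],[0.01,0,-0.0335,0,0],[0.01,0,-0.0335,0,0],[0.01,0.002,0,0.047,-0.7],[0.01,0.0025,0,0.047,-0.8],[0.01,0.003,0,0.047,-0.7],[0.01,0.004,0,0.047,-0.8],[0.01,0.0045,0,0.047,-0.7]],
])

```text
t: 17.05
tool_pos: [0.4379, 0.1383, 0.0702]
tool_rot: [-0.707, 0.707, 0.008, -0.009]
force: [0.5, -0.0, -1.4]
opening: 0.0338
```

>>> apply_moves([
  [[0.01,0.005,0,0.047,-0.8],[0.01,0.0055,0,0.0475,-0.7],[0.01,0,0.02,0,0],[0.01,0,0.02,0,0],[0.01,0,0.015,0,0],[0.01,0,0,0,0],[0.01,0,0,0,0],[0.01,0,0,0,0]],
])

```text
t: 18.05
tool_pos: [0.4468, 0.2319, 0.0163]
tool_rot: [0.707, -0.707, -0.018, 0.017]
force: [0.2, -0.1, -1.3]
opening: 0.0341
```

```bash
python3 bot.py w6 red; python3 - <<'E'
from h import *
a=cv2.imread("pics/w6.png");cv2.imwrite("pics/w6c.png",a[100:330,80:520])
E
```

```text
t 18.05 pos [0.4468 0.2319 0.0163] R [[0.999, 0.001, -0.05], [0.05, 0.001, 0.999], [0.001, -1.0, 0.0]] F [ 0.2 -0.1 -1.3] op 0.0341 q [ 0.34  0.34  1.92  0.    0.88 -1.28]
```

View pics/w6c.png

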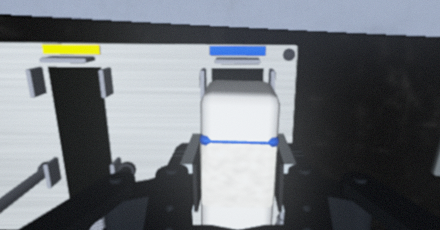

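>>> apply_moves([
  [[0.01,0,0.015,0,0],[0.01,0,0.012,0,0],[0.01,0,0.0095,0,0],[0.01,0,0,0,0],[0.058,0,0,0,0],[0.058,0,0,0,0],[0.058,0,0,0,0],[0.058,0,0,0,0]],
])

```text
t: 19.15
tool_pos: [0.4464, 0.2318, -0.0205]
tool_rot: [0.707, -0.707, -0.018, 0.017]
force: [-0.2, 0.8, -0.5]
opening: 0.058
```

>>> apply_moves([
  [[0.058,0,-0.03,0,0],[0.0854,0,-0.04,0,0],[0.0854,-0.005,-0.04,-0.04,0.7],[0.0854,-0.007,-0.04,-0.05,0.7],[0.0854,-0.007,0,-0.055,0.7],[0.0854,-0.007,0,-0.055,0.7],[0.0854,0,0,-0.055,0],[0.0854,0,0,-0.04,0]],
])

```text
t: 20.15
tool_pos: [0.4261, -0.0646, 0.1283]
tool_rot: [-0.707, 0.707, 0.0, 0.001]
force: [-0.3, 0.1, 0.6]
opening: 0.0852
```

```bash
python3 bot.py w7 yellow red blue; python3 - <<'E'
from h import *
a=cv2.imread("pics/w7.png");cv2.imwrite("pics/w7c.png",a[100:340])
E
```

```text
t 20.15 pos [ 0.4261 -0.0646  0.1283] R [[1.0, 0.001, 0.001], [-0.001, -0.0, 1.0], [0.001, -1.0, -0.0]] F [-0.3  0.1  0.6] op 0.0852 q [-0.31  0.11  1.9  -0.    1.12 -1.88]
yellow 0.79 [173. 198.] xy 0.4308 -0.2135 capdir 187.9 cost 0.176 cap [ 0.39  -0.222] grip [ 0.4476 -0.2111]
red 0.73 [ 68. 208.] xy 0.4552 -0.322 capdir -15.0 cost 0.138 cap [ 0.497 -0.336] grip [ 0.4388 -0.3176]
blue 0.56 [609. 221.] xy 0.4647 0.2402 capdir -1.6 cost 0.139 cap [0.51 0.24] grip [0.4477 0.2407]
```

View pics/w7c.png

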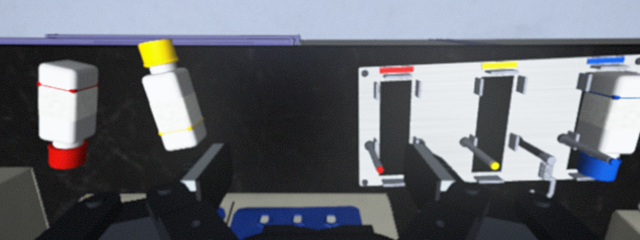

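```bash
python3 - <<'E'
from h import *
plan([(.4474,-.2113,.04,9.5,4),(.4474,-.2113,-.0265,9.5,4)],.0854,[.4261,-.0646,.1283,0])
print('---')
plan([(.4474,-.2113,.09,9.5,3),(.4515,.1262,.09,-177.2,18),(.4515,.1262,.02,-177.2,3)],.01,[.4474,-.2113,-.0265,9.5])
E
```

```text
CALL [[0.0854,0.0053,0.0221,-0.0367,-2.4],[0.0854,0.0038,0.022,-0.0368,-2.4],[0.0854,0.0022,0.0221,-0.037,-2.3],[0.0854,0.0008,0.0221,-0.0371,-2.4],[0.0854,-0.0,0.0166,0.0,0.0],[0.0854,-0.0,0.0166,0.0,0.0],[0.0854,-0.0,0.0167,0.0,0.0],[0.0854,-0.0,0.0166,0.0,0.0]]
end [ 0.4474 -0.2113 -0.0265] 9.5
---
CALL [[0.01,0.0,-0.0388,0.0,0.0],[0.01,0.0,-0.0389,0.0,0.0],[0.01,0.0,-0.0388,0.0,0.0],[0.01,0.0033,-0.0,0.0185,10.4],[0.01,-0.0,-0.0,0.0187,10.3],[0.01,-0.0035,-0.0,0.0184,10.4],[0.01,-0.0067,-0.0,0.0176,10.4],[0.01,-0.0097,-0.0,0.016,10.4]]
CALL [[0.01,-0.0125,-0.0,0.014,10.3],[0.01,-0.0147,-0.0,0.0115,10.4],[0.01,-0.0167,-0.0,0.0087,10.4],[0.01,-0.0179,-0.0,0.0056,10.3],[0.01,-0.0186,-0.0,0.0022,10.4],[0.01,-0.0187,-0.0,-0.0011,10.4],[0.01,-0.0182,-0.0,-0.0045,10.4],[0.01,-0.0171,-0.0,-0.0078,10.3]]
CALL [[0.01,-0.0154,-0.0,-0.0106,10.4],[0.01,-0.0133,-0.0,-0.0133,10.4],[0.01,-0.0107,-0.0,-0.0154,10.4],[0.01,-0.0076,-0.0,-0.0171,10.3],[0.01,-0.0045,-0.0,-0.0182,10.4],[0.01,-0.0,0.0233,-0.0,-0.0],[0.01,-0.0,0.0234,-0.0,-0.0],[0.01,-0.0,0.0233,-0.0,-0.0]]
end [0.4515 0.1262 0.02  ] -177.2
```

>>> apply_moves([
  [[0.0854,0.0055,0.022,-0.037,-2.4],[0.0854,0.004,0.022,-0.037,-2.4],[0.0854,0.002,0.022,-0.037,-2.3],[0.0854,0.001,0.022,-0.037,-2.4],[0.0854,0,0.0165,0,0],[0.0854,0,0.0165,0,0],[0.0854,0,0.0165,0,0],[0.0854,0,0.0165,0,0]],
])

```text
t: 21.35
tool_pos: [0.4487, -0.2078, -0.0265]
tool_rot: [0.705, -0.704, -0.06, 0.06]
force: [-0.8, 0.1, 0.3]
opening: 0.0855
```

>>> apply_moves([
  [[0.01,0,0,0,0],[0.01,0,0,0,0],[0.01,0,0,0,0],[0.01,0,0,0,0],[0.01,0,0,0,0],[0.01,0,0,0,0],[0.01,0,0,0,0],[0.01,0,0,0,0]],
], newtons=30)

```text
t: 22.35
tool_pos: [0.4492, -0.2098, -0.0251]
tool_rot: [-0.704, 0.705, 0.059, -0.058]
force: [1.3, 0.9, 6.0]
opening: 0.0338
```

```bash
python3 - <<'E'
from h import *
s=st()
plan([(.43,-.2113,.09,9.5,3),(.40,-.1,.10,-80,9),(.42,.1262,.10,-177.2,9),(.4515,.1262,.04,-177.2,3)],.01,[*s["tool_pos"],yaw(rot(s["tool_rot"]))])
p=snap("wrist");save(p,"w8")
E
```

```text
t 22.35 pos [ 0.4492 -0.2098 -0.0251] R [[0.986, 0.002, -0.165], [0.165, -0.001, 0.986], [0.002, -1.0, -0.001]] F [1.3 0.9 6. ] op 0.0338 q [-0.58  0.39  1.98  0.    0.76 -2.32]
CALL [[0.01,-0.0064,-0.0384,0.0006,0.0],[0.01,-0.0064,-0.0383,0.0005,0.0],[0.01,-0.0064,-0.0384,0.0006,0.0],[0.01,-0.0012,-0.0011,0.0127,9.9],[0.01,-0.0035,-0.0011,0.0124,10.0],[0.01,-0.0055,-0.0011,0.0115,9.9],[0.01,-0.0074,-0.0011,0.0105,10.0],[0.01,-0.0091,-0.0011,0.009,9.9]]
CALL [[0.01,-0.0105,-0.0012,0.0073,10.0],[0.01,-0.0116,-0.0011,0.0054,9.9],[0.01,-0.0124,-0.0011,0.0032,10.0],[0.01,-0.0128,-0.0011,0.0011,9.9],[0.01,-0.0244,0.0,0.0066,10.8],[0.01,-0.0251,0.0,0.0019,10.8],[0.01,-0.0251,0.0,-0.0029,10.8],[0.01,-0.0241,0.0,-0.0075,10.8]]
CALL [[0.01,-0.0222,0.0,-0.0119,10.8],[0.01,-0.0196,0.0,-0.0158,10.8],[0.01,-0.0163,0.0,-0.0193,10.8],[0.01,-0.0125,0.0,-0.022,10.8],[0.01,-0.008,0.0,-0.0239,10.8],[0.01,-0.0105,0.02,0.0005,0.0],[0.01,-0.0105,0.02,0.0006,0.0],[0.01,-0.0105,0.02,0.0005,0.0]]
end [0.4515 0.1262 0.04  ] -177.2
```

>>> apply_moves([
  [[0.01,-0.0065,-0.0385,0.0005,0],[0.01,-0.0065,-0.0385,0.0005,0],[0.01,-0.0065,-0.0385,0.0005,0],[0.01,-0.001,-0.001,0.0125,10],[0.01,-0.0035,-0.001,0.0125,10],[0.01,-0.0055,-0.001,0.0115,10],[0.01,-0.0075,-0.001,0.0105,10],[0.01,-0.009,-0.001,0.009,10]],
])

```text
t: 23.4
tool_pos: [0.4115, -0.1489, 0.0942]
tool_rot: [0.663, -0.663, 0.247, -0.246]
force: [0.2, -0.0, -1.4]
opening: 0.0334
```

>>> apply_moves([
  [[0.01,-0.0105,-0.001,0.0075,10],[0.01,-0.0115,-0.001,0.0055,10],[0.01,-0.0125,-0.001,0.003,10],[0.01,-0.013,-0.001,0.001,10],[0.01,-0.0245,0,0.0065,10.5],[0.01,-0.025,0,0.002,10.5],[0.01,-0.025,0,-0.003,10.5],[0.01,-0.024,0,-0.0075,10.5]],
])

```text
t: 24.4
tool_pos: [0.4073, 0.0014, 0.0982]
tool_rot: [0.338, -0.339, 0.621, -0.621]
force: [0.1, -0.1, -2.5]
opening: 0.0333
```

>>> apply_moves([
  [[0.01,-0.022,0,-0.012,10.5],[0.01,-0.0195,0,-0.016,10.5],[0.01,-0.0165,0,-0.0195,10.5],[0.01,-0.0125,0,-0.022,10.5],[0.01,-0.008,0,-0.024,10.5],[0.01,0,0,0,0],[0.01,0,0,0,0],[0.01,0,0,0,0]],
])

```text
t: 25.4
tool_pos: [0.4155, 0.126, 0.0984]
tool_rot: [-0.031, 0.031, -0.706, 0.707]
force: [0.3, -0.0, -1.0]
opening: 0.034
```

```bash
python3 - <<'E'
from h import *
s=st()
plan([(.4505,.1262,.04,-177.2,3),(.4505,.1262,-.018,-177.2,5)],.01)
E
```

```text
t 25.4 pos [0.4155 0.126  0.0984] R [[-0.996, -0.0, 0.088], [-0.088, -0.0, -0.996], [0.0, -1.0, 0.0]] F [ 0.3 -0.  -1. ] op 0.034 q [ 0.13  0.15  1.94 -0.    1.05  1.62]
CALL [[0.01,-0.0116,0.0195,0.001,0.8],[0.01,-0.0117,0.0194,0.0008,0.7],[0.01,-0.0116,0.0195,0.0007,0.8],[0.01,-0.0,0.0116,-0.0,-0.0],[0.01,-0.0,0.0116,-0.0,-0.0],[0.01,-0.0,0.0116,-0.0,-0.0],[0.01,-0.0,0.0116,-0.0,-0.0],[0.01,-0.0,0.0116,-0.0,-0.0]]
end [ 0.4505  0.1262 -0.018 ] -177.2
```

>>> apply_moves([
  [[0.01,-0.0115,0.0195,0.001,0.8],[0.01,-0.0115,0.0195,0.001,0.7],[0.01,-0.012,0.0195,0.0005,0.8],[0.01,0,0.0115,0,0],[0.01,0,0.0115,0,0],[0.01,0,0.0115,0,0],[0.01,0,0.0115,0,0],[0.01,0,0.0115,0,0]],
])

```text
t: 26.4
tool_pos: [0.4508, 0.1271, -0.0181]
tool_rot: [0.017, -0.017, 0.707, -0.707]
force: [0.3, -0.2, -0.9]
opening: 0.0336
```

>>> apply_moves([
  [[0.01,0,0,0,0],[0.058,0,0,0,0],[0.058,0,0,0,0],[0.058,0,0,0,0],[0.058,0,0,0,0],[0.058,0,-0.03,0,0],[0.0854,0,-0.05,0,0],[0.0854,0.03,-0.05,0,0]],
])

```text
t: 27.4
tool_pos: [0.4228, 0.1256, 0.1142]
tool_rot: [0.018, -0.016, 0.707, -0.707]
force: [0.9, 0.9, -0.1]
opening: 0.0854
```

```bash
python3 bot.py w9 yellow blue; python3 - <<'E'
from h import *
s=st()
# path to red look, yaw 0, z .15
plan([(.40,.0,.13,-90,8),(.40,-.24,.13,-14,8)],.0854)
E
```

```text
t 27.4 pos [0.4228 0.1256 0.1142] R [[-0.999, 0.002, 0.047], [-0.047, 0.0, -0.999], [-0.002, -1.0, -0.0]] F [ 0.9  0.9 -0.1] op 0.0854 q [0.13 0.14 1.91 0.   1.09 1.65]
yellow 0.71 [318. 146.] xy 0.4686 0.1285 capdir 3.7 cost 0.068 cap [0.507 0.13 ] grip [0.4516 0.1274]
blue 0.87 [205. 148.] xy 0.4629 0.233 capdir 0.8 cost 0.117 cap [0.496 0.233] grip [0.4459 0.2327]
t 27.55 pos [0.4217 0.1258 0.1149] R [[-0.999, 0.006, 0.048], [-0.048, 0.001, -0.999], [-0.006, -1.0, -0.001]] F [-0.2  0.9  1.1] op 0.0855 q [0.13 0.14 1.91 0.   1.09 1.65]
CALL [[0.0854,0.0035,-0.0019,0.0156,-10.9],[0.0854,0.0063,-0.0019,0.0146,-10.9],[0.0854,0.009,-0.0018,0.0132,-10.9],[0.0854,0.0114,-0.0019,0.0112,-10.9],[0.0854,0.0132,-0.0019,0.0089,-10.9],[0.0854,0.0147,-0.0019,0.0062,-10.9],[0.0854,0.0156,-0.0019,0.0034,-10.9],[0.0854,0.016,-0.0019,0.0003,-10.9]]
CALL [[0.0854,0.03,0.0,0.0,-9.5],[0.0854,0.0296,0.0,-0.0049,-9.5],[0.0854,0.0284,0.0,-0.0098,-9.5],[0.0854,0.0263,0.0,-0.0143,-9.5],[0.0854,0.0237,0.0,-0.0184,-9.5],[0.0854,0.0202,0.0,-0.0221,-9.5],[0.0854,0.0164,0.0,-0.0252,-9.5],[0.0854,0.012,0.0,-0.0275,-9.5]]
end [ 0.4  -0.24  0.13] -14.0
```

View pics/w9.png

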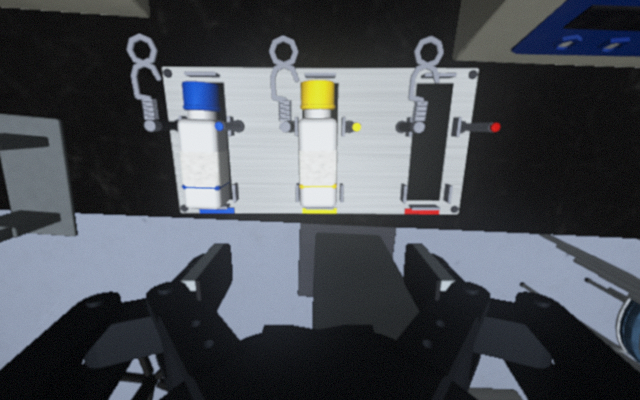

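>>> apply_moves([
  [[0.0854,0.0035,-0.002,0.0155,-10.6],[0.0854,0.0065,-0.002,0.0145,-10.6],[0.0854,0.009,-0.002,0.013,-10.6],[0.0854,0.0115,-0.002,0.011,-10.6],[0.0854,0.013,-0.002,0.009,-10.6],[0.0854,0.0145,-0.002,0.006,-10.6],[0.0854,0.0155,-0.002,0.0035,-10.6],[0.0854,0.016,-0.002,0,-10.6]],
])

```text
t: 28.55
tool_pos: [0.3959, 0.0005, 0.1271]
tool_rot: [0.49, -0.491, 0.51, -0.508]
force: [0.2, -0.7, -0.6]
opening: 0.0852
```

>>> apply_moves([
  [[0.0854,0.03,0,0,-10],[0.0854,0.0295,0,-0.005,-10],[0.0854,0.0285,0,-0.01,-9.7],[0.0854,0.0265,0,-0.0145,-9.7],[0.0854,0.0235,0,-0.0185,-9.5],[0.0854,0.02,0,-0.022,-9.5],[0.0854,0.0165,0,-0.025,-9.5],[0.0854,0.012,0,-0.0275,-9.5]],
])

```text
t: 29.55
tool_pos: [0.3897, -0.2396, 0.1268]
tool_rot: [0.702, -0.701, 0.092, -0.09]
force: [-0.0, 0.0, 0.3]
opening: 0.0855
```

```bash
python3 bot.py w10 red; python3 - <<'E'
from h import *
from scipy.optimize import least_squares
p=snap("wrist")
Rm=np.array([[-0.999,.003,.048],[-.048,0,-.999],[-.003,-1,0]]);T=np.eye(4);T[:3,:3]=Rm;T[:3,3]=[.4222,.1257,.1146]
p["c2w"]=T@np.array(p["mount"])
C=[(12,78,60),(12,-28,60),(12,-134,60),(-76,145,6),(-76,-145,6),(64,145,6),(64,-145,6)]
U=np.array([(220,127),(357,127),(495,127),(180,213),(460,213),(164,67),(480,68)],float)
def wp(q):
    c,s=np.cos(q[2]),np.sin(q[2]); return np.array([[q[0]+(c*a-s*b)/1e3,q[1]+(s*a+c*b)/1e3,z/1e3] for a,b,z in C])
r=least_squares(lambda q:(w2px(p,wp(q))-U).ravel(),[.4735,.1272,.048])
print(r.x,np.degrees(r.x[2]),np.round(r.fun,1))
q=r.x;c,s=np.cos(q[2]),np.sin(q[2]);W=lambda a,b:np.array([q[0]+(c*a-s*b)/1e3,q[1]+(s*a+c*b)/1e3])
E=px2w(p,[(141,48),(284,50),(429,49)],.052)[:,:2]
for e,y,n in zip(E,(106,0,-106),"byr"):
    A=W(12,y+28);v=e-A;print(n,"eye",np.round(e,4),"anchor",np.round(A,4),"len",round(np.linalg.norm(v),4),"ang",round(np.degrees(np.arctan2(v[1],v[0])),1),"post",np.round(W(12,y-28),4))
print("red lane",W(-5,-106))
E
```

```text
t 29.55 pos [ 0.3897 -0.2396  0.1268] R [[0.967, -0.002, 0.255], [-0.255, 0.002, 0.967], [-0.002, -1.0, 0.001]] F [-0.   0.   0.3] op 0.0855 q [-0.7   0.16  1.86  0.    1.13 -2.02]
red 0.94 [258. 258.] xy 0.4543 -0.324 capdir -15.0 cost 0.112 cap [ 0.5   -0.335] grip [ 0.4379 -0.3196]
[0.47353675 0.12511983 0.04590504] 2.6301649698039977 [ 1.3 -0.4  0.4  0.1 -0.6  0.   0.7  0.6 -0.   1.3 -2.4 -0.5  0.7 -0.6]
b eye [0.5357 0.2636] anchor [0.4794 0.2595] len 0.0565 ang 4.1 post [0.4819 0.2036]
y eye [0.5402 0.1567] anchor [0.4842 0.1536] len 0.056 ang 3.2 post [0.4868 0.0977]
r eye [0.5459 0.0478] anchor [0.4891 0.0478] len 0.0568 ang 0.0 post [ 0.4917 -0.0082]
red lane [0.47340625 0.01900205]
```

```bash
python3 - <<'E'
from h import *
plan([(.438,-.319,.04,-15.3,3),(.438,-.319,-.0245,-15.3,4)],.0854)
plan([(.438,-.319,.09,-15.3,3),(.4565,.0192,.09,2.7,8),(.4565,.0192,-.0175,2.7,5)],.01,[.438,-.319,-.0245,-15.3])
E
```

```text
CALL [[0.0854,0.0225,0.029,-0.0213,0.0],[0.0854,0.0224,0.029,-0.0214,0.0],[0.0854,0.0225,0.0289,-0.0213,0.0],[0.0854,0.0,0.0161,0.0,0.0],[0.0854,0.0,0.0162,0.0,0.0],[0.0854,0.0,0.0161,0.0,0.0],[0.0854,0.0,0.0161,0.0,0.0],[0.0854,0.0,0.0,0.0,0.0]]
end [ 0.438  -0.319  -0.0245] -15.3
CALL [[0.01,0.0,-0.0382,0.0,0.0],[0.01,0.0,-0.0381,0.0,0.0],[0.01,0.0,-0.0382,0.0,0.0],[0.01,-0.0089,-0.0,0.0414,-2.2],[0.01,-0.0074,-0.0,0.0417,-2.3],[0.01,-0.0056,-0.0,0.0419,-2.2],[0.01,-0.004,-0.0,0.0422,-2.3],[0.01,-0.0024,-0.0,0.0423,-2.3]]
CALL [[0.01,-0.0006,-0.0,0.0423,-2.2],[0.01,0.001,-0.0,0.0423,-2.3],[0.01,0.0026,-0.0,0.0423,-2.2],[0.01,0.0,0.0215,-0.0,-0.0],[0.01,0.0,0.0215,-0.0,-0.0],[0.01,0.0,0.0215,-0.0,-0.0],[0.01,0.0,0.0215,-0.0,-0.0],[0.01,0.0,0.0215,-0.0,-0.0]]
end [ 0.4565  0.0192 -0.0175] 2.7
```

>>> apply_moves([
  [[0.0854,0.0225,0.029,-0.0215,0],[0.0854,0.0225,0.029,-0.0215,0],[0.0854,0.0225,0.029,-0.0215,0],[0.0854,0,0.016,0,0],[0.0854,0,0.016,0,0],[0.0854,0,0.016,0,0],[0.0854,0,0.0165,0,0],[0.0854,0,0,0,0]],
])

```text
t: 30.7
tool_pos: [0.4373, -0.3162, -0.0248]
tool_rot: [0.702, -0.7, 0.094, -0.092]
force: [-0.2, -0.2, 0.6]
opening: 0.0855
```

>>> apply_moves([
  [[0.01,0,0,0,0],[0.01,0,0,0,0],[0.01,0,0,0,0],[0.01,0,0,0,0],[0.01,0,0,0,0],[0.01,0,0,0,0],[0.01,0,0,0,0],[0.01,0,0,0,0]],
], newtons=30)

```text
t: 31.7
tool_pos: [0.4391, -0.319, -0.0223]
tool_rot: [-0.701, 0.701, -0.092, 0.093]
force: [-0.8, 0.5, 5.2]
opening: 0.0334
```

>>> apply_moves([
  [[0.01,0,-0.038,0,0],[0.01,0,-0.038,0,0],[0.01,0,-0.038,0,0],[0.01,-0.009,0,0.0415,-2.3],[0.01,-0.0075,0,0.0415,-2.3],[0.01,-0.0055,0,0.042,-2.3],[0.01,-0.004,0,0.042,-2.3],[0.01,-0.0025,0,0.0425,-2.3]],
])

```text
t: 32.7
tool_pos: [0.4479, -0.1056, 0.0906]
tool_rot: [0.707, -0.707, 0.022, -0.021]
force: [-0.1, 0.2, -1.0]
opening: 0.0336
```

```bash
python3 - <<'E'
from h import *
s=st()
plan([(.4565,.0192,.08,2.7,3),(.4565,.0192,-.0175,2.7,5)],.01)
E
```

```text
t 32.7 pos [ 0.4479 -0.1056  0.0906] R [[0.998, -0.001, 0.061], [-0.061, 0.001, 0.998], [-0.001, -1.0, 0.0]] F [-0.1  0.2 -1. ] op 0.0336 q [-0.38  0.2   1.91  0.    1.04 -1.89]
CALL [[0.01,0.0003,0.0035,0.0417,-2.1],[0.01,0.0018,0.0035,0.0416,-2.0],[0.01,0.0033,0.0036,0.0416,-2.1],[0.01,0.0,0.0195,0.0,-0.0],[0.01,0.0,0.0195,0.0,-0.0],[0.01,0.0,0.0195,0.0,-0.0],[0.01,0.0,0.0195,0.0,-0.0],[0.01,0.0,0.0195,0.0,-0.0]]
end [ 0.4565  0.0192 -0.0175] 2.7
```

>>> apply_moves([
  [[0.01,0.0005,0.0035,0.0415,-2.1],[0.01,0.002,0.0035,0.0415,-2.0],[0.01,0.003,0.0035,0.042,-2.1],[0.01,0,0.0195,0,0],[0.01,0,0.0195,0,0],[0.01,0,0.0195,0,0],[0.01,0,0.0195,0,0],[0.01,0,0.0185,0,0]],
])

```text
t: 33.7
tool_pos: [0.4566, 0.0179, -0.0169]
tool_rot: [0.707, -0.707, -0.016, 0.017]
force: [-2.5, 1.8, 43.1]
opening: 0.0336
```

>>> apply_moves([
  [[0.01,0,0,0,0],[0.058,0,0,0,0],[0.058,0,0,0,0],[0.058,0,0,0,0],[0.058,0,0,0,0],[0.058,0,-0.03,0,0],[0.0854,0,-0.05,0,0],[0.0854,-0.03,-0.05,0.03,0]],
])

```text
t: 34.7
tool_pos: [0.4298, 0.0443, 0.1135]
tool_rot: [-0.707, 0.707, 0.017, -0.014]
force: [0.3, 0.2, 0.4]
opening: 0.0853
```

```bash
python3 bot.py w11 red yellow; python3 look.py w12 puller puller_rest puller_tip
```

```text
t 34.7 pos [0.4298 0.0443 0.1135] R [[0.999, 0.003, -0.044], [0.044, -0.0, 0.999], [0.003, -1.0, -0.0]] F [0.3 0.2 0.4] op 0.0853 q [-0.06  0.13  1.93 -0.    1.08 -1.67]
red 0.88 [288. 229.] xy 0.4742 0.0182 capdir 2.2 cost 0.052 cap [0.522 0.021] grip [0.4573 0.0176]
yellow 0.75 [400. 219.] xy 0.4717 0.129 capdir 4.3 cost 0.224 cap [0.518 0.128] grip [0.4547 0.1277]
t 34.85 pos [0.428  0.0457 0.114 ] R [[0.999, 0.006, -0.048], [0.048, -0.0, 0.999], [0.006, -1.0, -0.0]] F [ 0.6 -1.1 -0.2] op 0.0854 q [-0.06  0.12  1.93  0.    1.08 -1.67]
puller 0.4 [366. 219.] 20607 W [0.4352 0.085  0.07  ] box [0.4622 0.1191] len [0.147 0.234] ang 92.7
puller_rest 0.95 [632. 238.] 455 W [0.4463 0.3176 0.055 ] box [0.4387 0.3141] len [0.014 0.043] ang 18.8
puller_rest 0.54 [293. 230.] 3881 W [0.4538 0.0256 0.055 ] box [0.4611 0.0206] len [0.032 0.106] ang 3.6
```

```bash
python3 - <<'E'
from h import *
plan([(.37,.38,.14,0,8)],.0854)
E
```

```text
CALL [[0.0854,-0.0052,-0.0037,0.0422,0.3],[0.0854,-0.0054,-0.0037,0.0422,0.4],[0.0854,-0.0057,-0.0037,0.0421,0.3],[0.0854,-0.0059,-0.0037,0.0421,0.3],[0.0854,-0.0062,-0.0037,0.0421,0.3],[0.0854,-0.0063,-0.0036,0.042,0.4],[0.0854,-0.0067,-0.0037,0.042,0.3],[0.0854,-0.0069,-0.0037,0.0419,0.3]]
end [0.37 0.38 0.14] 0.0
```

>>> apply_moves([
  [[0.0854,-0.005,-0.0035,0.042,0.3],[0.0854,-0.0055,-0.0035,0.042,0.4],[0.0854,-0.0055,-0.0035,0.042,0.3],[0.0854,-0.006,-0.0035,0.042,0.3],[0.0854,-0.006,-0.0035,0.042,0.3],[0.0854,-0.0065,-0.0035,0.042,0.4],[0.0854,-0.0065,-0.0035,0.042,0.3],[0.0854,-0.007,-0.0035,0.042,0.3]],
])

```text
t: 36.05
tool_pos: [0.3705, 0.3805, 0.1378]
tool_rot: [-0.706, 0.708, -0.001, -0.001]
force: [0.4, -0.8, -0.8]
opening: 0.0853
```

```bash
python3 look.py w13 puller puller_rest puller_tip; python3 - <<'E'
from h import *
a=cv2.imread("pics/w11.png")[130:330,230:500];b=cv2.imread("pics/w13.png")[100:320,220:510]
cv2.imwrite("pics/d.png",np.hstack([cv2.resize(a,(400,296)),cv2.resize(b,(390,296))]))
# puller by colour: orange, at handle top z .072
p=snap("wrist");h=cv2.cvtColor(p["frame"],cv2.COLOR_RGB2HSV)
m=((h[...,0]>3)&(h[...,0]<17)&(h[...,1]>170)&(h[...,2]>120)).astype(np.uint8)
n,l,s,c=cv2.connectedComponentsWithStats(m);i=1+np.argmax(s[1:,4]);ys,xs=np.nonzero(l==i);r=cv2.minAreaRect(np.c_[xs,ys].astype(np.float32))
b=px2w(p,cv2.boxPoints(r),.072);print(s[i],np.round(b,4).tolist(),"mid",b.mean(0))
E
```

```text
t 36.05 pos [0.3705 0.3805 0.1378] R [[1.0, -0.002, -0.0], [0.0, -0.002, 1.0], [-0.002, -1.0, -0.002]] F [ 0.4 -0.8 -0.8] op 0.0853 q [ 0.67  0.25  1.69 -0.    1.2  -0.9 ]
puller 0.79 [348. 256.] 2295 W [0.4234 0.4083 0.07  ] box [0.4343 0.4053] len [0.128 0.02 ] ang 176.9
puller_rest 0.79 [333. 222.] 3910 W [0.3954 0.3948 0.055 ] box [0.4102 0.4028] len [0.117 0.05 ] ang 177.5
puller_tip 0.8 [347. 257.] 2225 W [0.4475 0.4126 0.022 ] box [0.4589 0.4109] len [0.152 0.022] ang 177.8
puller_tip 0.62 [ 12. 280.] 1403 W [0.4755 0.0378 0.022 ] box [0.4731 0.0384] len [0.026 0.12 ] ang 168.9
[335 202  25 102 769] [[0.4708, 0.3952, 0.072], [0.3699, 0.3995, 0.072], [0.371, 0.4166, 0.072], [0.4721, 0.414, 0.072]] mid [0.4209485  0.40633258 0.072     ]
```

View pics/d.png

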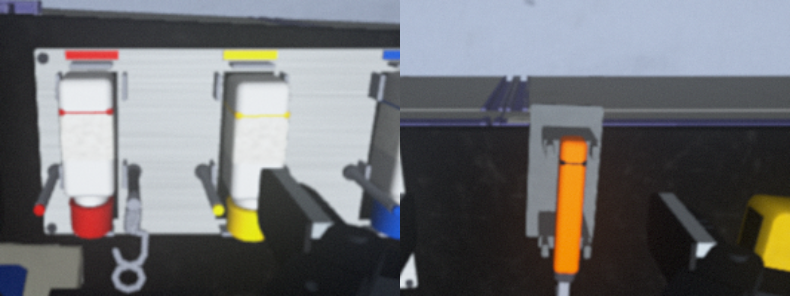

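```bash
python3 - <<'E'
from h import *
p=snap("wrist")
Rm=np.array([[-0.999,.003,.048],[-.048,0,-.999],[-.003,-1,0]]);T=np.eye(4);T[:3,:3]=Rm;T[:3,3]=[.4222,.1257,.1146]
p["c2w"]=T@np.array(p["mount"])
for z in(0,.03,.06,.1): print(z,np.round(px2w(p,[(455,62),(515,52),(150,15)],z)[:,:2],3).tolist())
t=snap("top")
for z in(0,.05,.1,.2): print("top",z,np.round(px2w(t,[(354,201),(275,192),(358,178),(270,160)],z)[:,:2],3).tolist())
plan([(.4212,.4065,.14,90,8),(.4212,.4065,.10,178,8),(.4212,.4065,.005,178,5)],.0854,None)
print('or neg');plan([(.40,.39,.14,-80,8),(.4212,.4065,.10,-165,8),(.4212,.4065,.04,-182,3)],.0854,None)
E
```

```text
0 [[0.549, 0.005], [0.559, -0.048], [0.573, 0.282]]
0.03 [[0.543, 0.017], [0.552, -0.03], [0.564, 0.266]]
0.06 [[0.536, 0.03], [0.544, -0.012], [0.555, 0.25]]
0.1 [[0.528, 0.047], [0.534, 0.013], [0.544, 0.229]]
top 0 [[0.551, 0.003], [0.577, 0.279], [0.633, -0.011], [0.693, 0.302]]
top 0.05 [[0.54, 0.007], [0.566, 0.273], [0.62, -0.006], [0.678, 0.295]]
top 0.1 [[0.53, 0.012], [0.555, 0.266], [0.607, -0.001], [0.662, 0.287]]
top 0.2 [[0.51, 0.021], [0.533, 0.254], [0.58, 0.009], [0.631, 0.273]]
CALL [[0.0854,0.0063,-0.0002,0.0035,-11.3],[0.0854,0.0069,-0.0001,0.0022,-11.2],[0.0854,0.0072,-0.0002,0.0009,-11.3],[0.0854,0.0072,-0.0002,-0.0006,-11.2],[0.0854,0.007,-0.0001,-0.002,-11.3],[0.0854,0.0064,-0.0002,-0.0033,-11.2],[0.0854,0.0057,-0.0001,-0.0045,-11.3],[0.0854,0.0047,-0.0002,-0.0055,-11.2]]
CALL [[0.0854,-0.0,0.005,0.0,-11.0],[0.0854,0.0,0.005,0.0,-11.0],[0.0854,0.0,0.005,0.0,-11.0],[0.0854,0.0,0.005,0.0,-11.0],[0.0854,0.0,0.005,0.0,-11.0],[0.0854,0.0,0.005,0.0,-11.0],[0.0854,0.0,0.005,0.0,-11.0],[0.0854,0.0,0.005,0.0,-11.0]]
CALL [[0.0854,0.0,0.019,0.0,-0.0],[0.0854,0.0,0.019,0
[... 336 characters left out ...]
-0.0002,0.0031,10.0],[0.0854,0.0019,-0.0001,0.0034,10.0],[0.0854,0.0012,-0.0002,0.0038,10.0],[0.0854,0.0006,-0.0001,0.0039,10.0],[0.0854,-0.0001,-0.0002,0.004,10.0]]
CALL [[0.0854,-0.0016,0.005,0.003,10.6],[0.0854,-0.0021,0.005,0.0026,10.6],[0.0854,-0.0025,0.005,0.0022,10.7],[0.0854,-0.0029,0.005,0.0017,10.6],[0.0854,-0.0032,0.005,0.0011,10.6],[0.0854,-0.0033,0.005,0.0005,10.6],[0.0854,-0.0033,0.005,-0.0001,10.7],[0.0854,-0.0033,0.005,-0.0007,10.6]]
CALL [[0.0854,0.0,0.02,-0.0,5.7],[0.0854,0.0,0.02,-0.0,5.6],[0.0854,0.0,0.02,-0.0,5.7],[0.0854,0.0,0.0,0.0,0.0],[0.0854,0.0,0.0,0.0,0.0],[0.0854,0.0,0.0,0.0,0.0],[0.0854,0.0,0.0,0.0,0.0],[0.0854,0.0,0.0,0.0,0.0]]
end [0.4212 0.4065 0.04  ] -182.0
```

>>> apply_moves([
  [[0.0854,0.0035,0,0.0015,10],[0.0854,0.0035,0,0.002,10],[0.0854,0.003,0,0.0025,10],[0.0854,0.0025,0,0.003,10],[0.0854,0.002,0,0.0035,10],[0.0854,0.001,0,0.004,10],[0.0854,0.0005,0,0.004,10],[0.0854,0,0,0.004,10]],
])

```text
t: 37.4
tool_pos: [0.4007, 0.39, 0.1395]
tool_rot: [-0.54, 0.54, -0.456, 0.456]
force: [-0.3, -0.9, -0.1]
opening: 0.0858
```

>>> apply_moves([
  [[0.0854,-0.0015,0.005,0.003,10.6],[0.0854,-0.002,0.005,0.0025,10.6],[0.0854,-0.0025,0.005,0.002,10.6],[0.0854,-0.003,0.005,0.0015,10.6],[0.0854,-0.003,0.005,0.001,10.6],[0.0854,-0.0035,0.005,0.0005,10.6],[0.0854,-0.0035,0.005,0,10.6],[0.0854,-0.0035,0.005,-0.0005,10.6]],
])

```text
t: 38.4
tool_pos: [0.4218, 0.4065, 0.0994]
tool_rot: [-0.091, 0.091, -0.701, 0.701]
force: [0.8, 0.3, -0.2]
opening: 0.0852
```

```bash
python3 - <<'E'
from h import *
s=st()
p=snap("wrist");save(p,"w14");h=cv2.cvtColor(p["frame"],cv2.COLOR_RGB2HSV)
m=((h[...,0]>3)&(h[...,0]<17)&(h[...,1]>150)&(h[...,2]>100)).astype(np.uint8)
n,l,q,c=cv2.connectedComponentsWithStats(m);i=1+np.argmax(q[1:,4]);ys,xs=np.nonzero(l==i);r=cv2.minAreaRect(np.c_[xs,ys].astype(np.float32))
b=px2w(p,cv2.boxPoints(r),.072);print(q[i],np.round(b,4).tolist(),"mid",b.mean(0))
plan([(.4212,.4065,.04,-182,4),(.4212,.4065,.005,-182,4)],.0854,None)
E
```

```text
t 38.4 pos [0.4218 0.4065 0.0994] R [[-0.967, -0.0, 0.255], [-0.255, -0.001, -0.967], [0.0, -1.0, 0.0]] F [ 0.8  0.3 -0.2] op 0.0852 q [ 0.65  0.36  1.63 -0.    1.15  1.96]
[292 145  57 124 700] [[0.3776, 0.4178, 0.072], [0.474, 0.4146, 0.072], [0.4735, 0.3966, 0.072], [0.3762, 0.3977, 0.072]] mid [0.42531541 0.40666477 0.072     ]
CALL [[0.0854,0.0002,0.0147,-0.0,4.1],[0.0854,0.0002,0.0146,-0.0001,4.2],[0.0854,0.0002,0.0147,0.0,4.1],[0.0854,0.0002,0.0147,0.0001,4.2],[0.0854,-0.0,0.0087,-0.0,-0.0],[0.0854,-0.0,0.0088,-0.0,-0.0],[0.0854,-0.0,0.0087,-0.0,-0.0],[0.0854,-0.0,0.0088,-0.0001,-0.0]]
end [0.4212 0.4066 0.005 ] -182.0
```

>>> apply_moves([
  [[0.0854,-0.0005,0.0145,0,4.1],[0.0854,-0.0005,0.0145,0,4.2],[0.0854,0,0.0145,0,4.1],[0.0854,0,0.0145,0,4.2],[0.0854,0,0.009,0,0],[0.0854,0,0.009,0,0],[0.0854,0,0.009,0,0],[0.0854,0,0.009,0,0]],
])

```text
t: 39.45
tool_pos: [0.4225, 0.4082, 0.0053]
tool_rot: [-0.008, 0.008, 0.707, -0.707]
force: [-0.0, 1.0, -0.0]
opening: 0.0856
```

>>> apply_moves([
  [[0.0,0,0,0,0],[0.0,0,0,0,0],[0.0,0,0,0,0],[0.0,0,0,0,0],[0.0,0,0,0,0],[0.0,0,0,0,0],[0.0,0,0,0,0],[0.0,0,0,0,0]],
], newtons=100)

```text
t: 40.45
tool_pos: [0.4226, 0.4084, 0.0063]
tool_rot: [-0.008, 0.009, 0.707, -0.707]
force: [-1.0, -0.8, 6.7]
opening: 0.0167
```

```bash
python3 - <<'E'
from h import *
s=st(); s=st()
p=snap("wrist");save(p,"w15")
E
```

```text
t 40.45 pos [0.4226 0.4084 0.0063] R [[-1.0, 0.001, -0.024], [0.024, 0.001, -1.0], [-0.001, -1.0, -0.001]] F [-1.  -0.8  6.7] op 0.0167 q [0.65 0.46 1.74 0.   0.94 2.24]
t 40.45 pos [0.4226 0.4084 0.0063] R [[-1.0, 0.001, -0.024], [0.024, 0.001, -1.0], [-0.001, -1.0, -0.001]] F [-1.  -0.8  6.7] op 0.0167 q [0.65 0.46 1.74 0.   0.94 2.24]
```

View pics/w15.png

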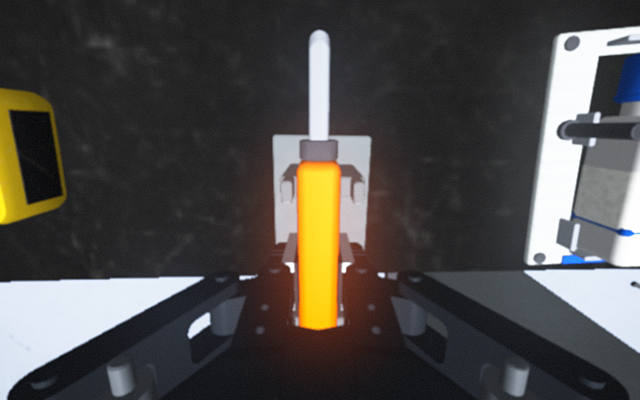

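```bash
python3 - <<'E'
from h import *
s=st();p=snap("wrist")
a=p["frame"].astype(int).sum(2)
print(a[20:45,319],a[60,305:335])
print("shank end",px2w(p,[(319,29.5),(319,31),(319,33)],.066)[:,:2], "junction", px2w(p,[(319,163)],.072)[:,:2])
plan([(.4226,.408,.06,-181.4,2),(.4226,.40,.10,-175,1),(.4232,.215,.07,-150,5)],0.0,[.4226,.408,.0055,-181.4])
E
```

```text
t 40.5 pos [0.4227 0.4084 0.0063] R [[-1.0, 0.001, -0.024], [0.024, 0.001, -1.0], [-0.001, -1.0, -0.001]] F [-0.3 -0.6  5.7] op 0.0163 q [0.65 0.46 1.74 0.   0.94 2.24]
[120 112 123 117 122 125 128 109 130 292 544 655 681 679 676 671 671 675
 673 675 682 691 702 708 708] [155 144 149 274 493 627 690 704 713 707 709 706 709 712 710 709 709 715
 718 714 710 706 695 608 440 245 145 136 154 141]
shank end [[0.52053297 0.40577427]
 [0.52005639 0.40578463]
 [0.51941896 0.40579848]] junction [[0.47338164 0.40682704]]
CALL [[0.0,0.0,-0.0273,-0.0,0.0],[0.0,0.0,-0.0272,-0.0,0.0],[0.0,-0.0002,-0.04,0.008,-6.4],[0.0,0.0031,0.006,0.0369,-5.0],[0.0,0.0063,0.006,0.0364,-5.0],[0.0,0.0095,0.006,0.0358,-5.0],[0.0,0.0125,0.006,0.0348,-5.0],[0.0,0.0155,0.006,0.0336,-5.0]]
end [0.4232 0.215  0.07  ] -150.0
```

>>> apply_moves([
  [[0.0,0,-0.027,0,0],[0.0,0,-0.027,0,0],[0.0,0,-0.04,0.008,-6.4],[0.0,0.003,0.006,0.037,-5],[0.0,0.0065,0.006,0.0365,-5],[0.0,0.0095,0.006,0.036,-5],[0.0,0.0125,0.006,0.035,-5],[0.0,0.0155,0.006,0.0335,-5]],
])

```text
t: 41.55
tool_pos: [0.4223, 0.2134, 0.0689]
tool_rot: [-0.184, 0.185, -0.683, 0.683]
force: [0.7, 0.2, -1.0]
opening: 0.0171
```

```bash
cat > ov.py <<'E'
from h import *
name=sys.argv[1];s=st();p=snap("wrist");save(p,name);np.save("pics/"+name+".npy",p["c2w"])
q=(.4735,.1262,np.radians(2.7));c,sn=np.cos(q[2]),np.sin(q[2]);W=lambda a,b,z:[q[0]+(c*a-sn*b)/1e3,q[1]+(sn*a+c*b)/1e3,z/1e3]
im=p["frame"][:,:,::-1].copy()
for L,y in(("b",106),("y",0),("r",-106)):
    for n,X in(("eye",W(66.5,y+28,52)),("anc",W(12,y+28,60)),("post",W(12,y-28,60))):
        u=w2px(p,[X])[0]
        if 0<u[0]<640 and 0<u[1]<400: print(L,n,np.round(u),end=" ")
xt=rot(s["tool_rot"])[:,0];t=np.array(s["tool_pos"])-.095*xt+[0,0,.017];print("\ntip",np.round(t,4),np.round(w2px(p,[t,t+[0,0,.044]]) ))
E
python3 ov.py h1
python3 - <<'E'
from h import *
plan([(.4280,.108,.07,-150,4)],0.0,[.4232,.215,.07,-150]); plan([(.4335,.001,.07,-150,4)],0.0,[.4280,.108,.07,-150])
E
```

```text
t 41.55 pos [0.4223 0.2134 0.0689] R [[-0.864, -0.001, 0.503], [-0.503, -0.0, -0.864], [0.001, -1.0, -0.0]] F [ 0.7  0.2 -1. ] op 0.0171 q [0.32 0.24 1.91 0.   0.99 1.36]
b eye [340.  26.] b anc [298. 111.] b post [376. 154.] y eye [485. 112.] y anc [442. 189.] y post [511. 226.] r eye [615. 187.] r anc [570. 258.] r post [634. 291.] 
tip [0.5044 0.2612 0.0858] [[318.  63.]
 [318.  38.]]
CALL [[0.0,0.0123,-0.0,0.0238,0.0],[0.0,0.0124,-0.0,0.0237,0.0],[0.0,0.0123,-0.0,0.0238,0.0],[0.0,0.0123,-0.0,0.0238,0.0],[0.0,0.0,0.0,0.0,0.0],[0.0,0.0,0.0,0.0,0.0],[0.0,0.0,0.0,0.0,0.0],[0.0,0.0,0.0,0.0,0.0]]
end [0.4281 0.108  0.07  ] -150.0
CALL [[0.0,0.0122,-0.0,0.0239,0.0],[0.0,0.0122,-0.0,0.0238,0.0],[0.0,0.0122,-0.0,0.0239,0.0],[0.0,0.0121,-0.0,0.0238,0.0],[0.0,0.0,0.0,0.0,0.0],[0.0,0.0,0.0,0.0,0.0],[0.0,0.0,0.0,0.0,0.0],[0.0,0.0,0.0,0.0,0.0]]
end [0.4335 0.001  0.07  ] -150.0
```

```bash
python3 - <<'E'
import cv2
a=cv2.imread("pics/h1.png")[0:295,240:640];cv2.imwrite("pics/h1c.png",cv2.resize(a,(800,590),interpolation=cv2.INTER_CUBIC))
E
```

```text
(no output)
```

View pics/h1c.png

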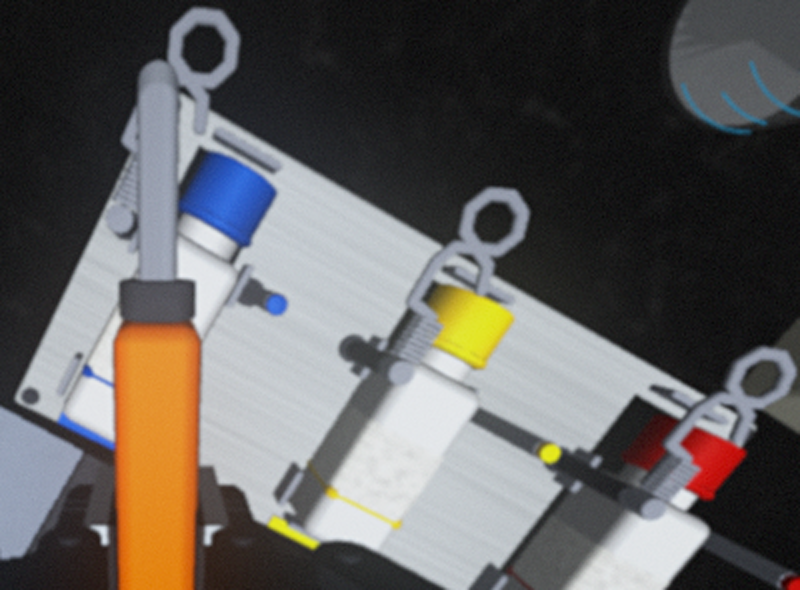

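```bash
python3 - <<'E'
from h import *
p=snap("wrist")
f=lambda u,v:(240+u/2,v/2)
print("eyes",np.round(px2w(p,[f(204,49),f(495,221),f(762,378)],.052)[:,:2],4).tolist())
print("anch",np.round(px2w(p,[f(122,220),f(400,372),f(652,507)],.060)[:,:2],4).tolist())
print("post",np.round(px2w(p,[f(277,304),f(550,453)],.060)[:,:2],4).tolist())
print("shank end",np.round(px2w(p,[f(158,61)],.13)[:,:2],4))
q=(.4735,.1262,np.radians(2.7));c,sn=np.cos(q[2]),np.sin(q[2]);W=lambda a,b:np.round([q[0]+(c*a-sn*b)/1e3,q[1]+(sn*a+c*b)/1e3],4)
for y in(106,0,-106): print(W(66.5,y+28),W(12,y+28),W(12,y-28))
E
```

```text
eyes [[0.5327, 0.2581], [0.5381, 0.153], [0.5429, 0.0434]]
anch [[0.4788, 0.255], [0.4834, 0.1531], [0.4884, 0.0496]]
post [[0.4815, 0.2001], [0.4862, 0.0927]]
shank end [[0.5045 0.258 ]]
[0.5336 0.2632] [0.4792 0.2606] [0.4818 0.2047]
[0.5386 0.1573] [0.4842 0.1547] [0.4868 0.0988]
[0.5436 0.0514] [0.4892 0.0489] [ 0.4918 -0.0071]
```

```bash
cat > tip.py <<'E'
from h import *
D=.095; Y=-150.0
def meas(n=4):
    P=[];F=[];A=[]
    for i in range(n):
        s=env.state();P.append(s["tool_pos"]);F.append(s["force"]);A.append(yaw(rot(s["tool_rot"])));env.snapshot("wrist")
    return np.mean(P,0),np.mean(F,0),np.mean(A)
def tip2tool(t,a=Y):
    a=np.radians(a);return np.array([t[0]+D*np.cos(a),t[1]+D*np.sin(a),t[2]-.017])
def tool2tip(p,a):
    a=np.radians(a);return np.array([p[0]-D*np.cos(a),p[1]-D*np.sin(a),p[2]+.017])
def go(tips,start=None):
    """tips: (x,y,z,n)"""
    P,F,A=meas(); print("tip now",np.round(tool2tip(P,A),4),"F",np.round(F,2),"yaw",round(A,1),"t",round(env.state()["t"],1))
    if start is None: start=[*P,A]
    plan([(*tip2tool(t[:3]),Y,t[3]) for t in tips],0.0,start)
E
python3 - <<'E'
from tip import *
go([(.535,.2632,.070,4),(.535,.2632,.046,4)])
E
```

```text
tip now [0.5045 0.2609 0.086 ] F [ 0.01 -0.12 -1.06] yaw -150.1 t 41.9
CALL [[0.0,-0.0069,0.004,0.0033,-0.0],[0.0,-0.0069,0.004,0.0034,-0.0],[0.0,-0.0069,0.004,0.0033,-0.1],[0.0,-0.0069,0.004,0.0033,0.0],[0.0,-0.0,0.006,0.0,0.0],[0.0,-0.0,0.006,0.0,0.0],[0.0,-0.0,0.006,0.0,0.0],[0.0,-0.0,0.006,0.0,0.0]]
end [0.4527 0.2157 0.029 ] -150.0
```

>>> apply_moves([
  [[0.0,-0.007,0.004,0.0035,0],[0.0,-0.007,0.004,0.0035,0],[0.0,-0.007,0.004,0.003,0],[0.0,-0.0065,0.004,0.0035,0],[0.0,0,0.003,0,0],[0.0,0,0.003,0,0],[0.0,0,0,0,0],[0.0,0,0,0,0]],
])

```text
t: 42.85
tool_pos: [0.4534, 0.2167, 0.0478]
tool_rot: [0.183, -0.183, 0.683, -0.683]
force: [0.5, -0.0, -1.7]
opening: 0.0171
```

```bash
cat > asc.py <<'E'
from tip import *
def asc(p,u,v,w=24,h=22):
    g=p["frame"].astype(int).sum(2)//3;u,v=int(u),int(v)
    for r in range(max(0,v-h),v+h,1): print(r,"".join(" .:-=+*#%@"[min(9,x//26)] for x in g[r,u-w:u+w]))
E
python3 - <<'E'
from asc import *
P,F,A=meas();t=tool2tip(P,A);print(np.round(t,4),F.round(2),A)
p=snap("wrist");save(p,"h2");u=w2px(p,[t,[t[0],t[1],.052],[.535,.2632,.052]]);print(u.round(1));asc(p,u[1][0],u[1][1],24,26)
E
```

```text
[0.5357 0.2643 0.0649] [ 0.19 -0.36 -1.73] -149.95146066209765
[[317.9  63.4]
 [317.9  68.2]
 [319.   70.5]]
42 ...............:=++**##########**++=-:..........
43 ...............:=+**############*++=-:..........
44 ...............:=+**#############*+=-:..........
45 ...............:=+*##############*+=-...........
46 ...............:=*################*=-...........
47 ...............:=*################*+-:..........
48 ...............-+*################*+-:..........
49 ...............-+*################*+-:..........
50 ...............-+*################*+-:..........
51 ...............-+*################*+=:..........
52 ...............-+*################*+=-:.........
53 ...............-+*################*+++=:........
54 ..............:=+*################*+**+-:.......
55 ............:-=+**################*+***+-.......
56 ...........:-+****################*++##*=:......
57 ..........:-+*#***################*+*###*=:.....
58 .........:-+*##***################*++*###+-:....
59 .........-+####***################*+*####*+::...
60 ........:=*####***################*++*####*=:...
61 
[... 1012 characters left out ...]
##########*+*######*=:..
81 ....:-===+*####***################*++######*-:..
82 ..:-=+******###***################*+*#####*=:...
83 .:-+*##########***################*+*####+=::...
84 :-=*###########***################***###+=:....:
85 -+*############***################**##*+-:..:.:.
86 +*#############***################****+-:...:...
87 *##############***################*++=-:...:...:
88 ###############***############%###*+=-.....:....
89 #######**+++***+**################*+-:......:.:.
90 #########+======+*################*+-:.::..::.:.
91 #######%%*=----=+*################*+-:..::::.::.
92 ###*##%@%*=-----+*################*+=::....::::.
93 ##**#%@@%#+=---=+#############%###*++=-::.::..:.
```

>>> apply_moves([
  [[0.0,0,0.005,0,0],[0.0,0,0.005,0,0],[0.0,0,0.005,0,0],[0.0,0,0.004,0,0],[0.0,0,0,0,0],[0.0,0,0,0,0],[0.0,0,0,0,0],[0.0,0,0,0,0]],
])

```text
t: 44.1
tool_pos: [0.4536, 0.2168, 0.0288]
tool_rot: [0.183, -0.183, 0.683, -0.683]
force: [-0.4, 0.6, -2.2]
opening: 0.0166
```

```bash
cat >> tip.py <<'E'
cq=(.4735,.1262,np.radians(2.7))
def anchor(y):
    c,s=np.cos(cq[2]),np.sin(cq[2]);return np.array([cq[0]+(c*12-s*(y+28))/1e3+.0005,cq[1]+(s*12+c*(y+28))/1e3])
def pol(A,rho,th,z=.046):
    a=cq[2]+np.radians(th);return (A[0]+rho*np.cos(a),A[1]+rho*np.sin(a),z)
E
python3 - <<'E'
from tip import *
A=anchor(106);print("anchor",A)
pts=[(*pol(A,.062,0),1)]+[(*pol(A,.064,-7.5*k),1) for k in range(1,9)]+[(*pol(A,.074,-60),2),(*pol(A,.084,-60),2),(*pol(A,.090,-60),2)]
go(pts)
E
```

```text
anchor [0.47967441 0.26061652]
tip now [0.5358 0.2643 0.0458] F [ 0.07  0.24 -1.66] yaw -150.0 t 44.3
CALL [[0.0,-0.0046,-0.0002,0.0035,0.0],[0.0,0.0025,0.0,0.0081,0.0],[0.0,0.0053,0.0,0.0066,0.0],[0.0,0.006,0.0,0.0058,0.0],[0.0,0.0067,0.0,0.0049,0.0],[0.0,0.0074,0.0,0.0041,0.0],[0.0,0.0077,0.0,0.003,0.0],[0.0,0.0082,0.0,0.002,0.0]]
CALL [[0.0,0.0083,0.0,0.001,0.0],[0.0,-0.0002,0.0,0.005,0.0],[0.0,-0.0003,0.0,0.005,0.0],[0.0,-0.0002,0.0,0.005,0.0],[0.0,-0.0002,0.0,0.0049,0.0],[0.0,-0.0002,0.0,0.003,0.0],[0.0,-0.0001,0.0,0.003,0.0],[0.0,0.0,0.0,0.0,0.0]]
end [0.446  0.1374 0.029 ] -150.0
```

>>> apply_moves([
  [[0.0,-0.0045,0,0.0035,0],[0.0,0.0025,0,0.008,0],[0.0,0.0055,0,0.0065,0],[0.0,0.006,0,0.006,0],[0.0,0.0065,0,0.005,0],[0.0,0.0075,0,0.004,0],[0.0,0.0075,0,0.003,0],[0.0,0.008,0,0.002,0]],
])

```text
t: 45.3
tool_pos: [0.4385, 0.164, 0.0287]
tool_rot: [0.183, -0.183, 0.683, -0.683]
force: [0.5, 1.6, -1.2]
opening: 0.0167
```

>>> apply_moves([
  [[0.0,0.0085,0,0.001,0],[0.0,0,0,0.005,0],[0.0,0,0,0.005,0],[0.0,0,0,0.005,0],[0.0,-0.0005,0,0.005,0],[0.0,-0.0005,0,0.003,0],[0.0,0,0,0.003,0],[0.0,0,0,0,0]],
])

```text
t: 46.3
tool_pos: [0.4456, 0.1372, 0.0286]
tool_rot: [0.183, -0.183, 0.683, -0.683]
force: [-1.2, 4.2, -1.7]
opening: 0.0165
```

```bash
python3 - <<'E'
from asc import *
A=anchor(106)
go([(*pol(A,.090,-60-6*k),1) for k in range(1,6)]+[(*pol(A,.090,-91),1)])
P,F,a=meas(2);t=tool2tip(P,a);v=t[:2]-A;print("rho",np.linalg.norm(v),"th",np.degrees(np.arctan2(v[1],v[0])-cq[2]))
p=snap("wrist");save(p,"h3");u=w2px(p,[t+[0,0,.006]])[0];asc(p,u[0],u[1],24,20)
E
```

```text
tip now [0.5278 0.1848 0.0456] F [-1.97  3.36 -1.79] yaw -150.0 t 46.5
CALL [[0.0,0.009,-0.0004,0.0001,0.0],[0.0,0.0093,-0.0,-0.0011,0.0],[0.0,0.0092,-0.0,-0.002,0.0],[0.0,0.009,-0.0,-0.0029,0.0],[0.0,0.0086,-0.0,-0.0039,0.0],[0.0,0.0014,-0.0,-0.0008,0.0],[0.0,0.0,0.0,0.0,0.0],[0.0,0.0,0.0,0.0,0.0]]
end [0.4    0.1232 0.029 ] -150.0
rho 0.08973999110240168 th -60.25127268581897
40 ++++++++++++==---======+=======---:.............
41 ++++++++++===-:--======++++=====--:.. ..........
42 ++++++++===-:::--====++++++++===--::.......... .
43 ++++++===-::..:--==+++++++++++==--:......... ...
44 +++++==-::....:-==+++++++++++++==-:.......... ..
45 +++==--::.....:-==++++++++++++++=-:.............
46 +++=-::.......:-=+++++++++++++++==-:............
47 +++=:.........:-=+++++++++++++++==-:............
48 ++=-:.........:==+++++++++++++++==-:............
49 ++==-::.......:=+++++++++++++++++=-:............
50 ++====-:......:==+++++++++++++++==-::...........
51 ++=++++=-:....:=+++++++++++++++++=--:...........
52 +==+***++=-:..:==+++++++++++++++==---:..........
53 +==******+=-:::=++++++++++++++++==-==:..
[... 660 characters left out ...]
+++++++++=-::...........
67 ++++=+******#*+==++++++++++++++++=---::.........
68 +++++=+****#**+=+++++++++++++++++=====-:........
69 ++++++++++****+=+++++++++++++++++==+*+=-::......
70 ++++++++++++**+=+++++++++++++++++==+***+=-:.....
71 +++++++++++++++=+++++++++++++++++==+****++=-::..
72 ++++++++++++++==+++++++++++++++++==+******++=-:.
73 ++++++++++++++===++++++++++++++++==+********+=-:
74 ++++++++++++++==+++++++++++++++++==+**********+=
75 ++++++++++++++==+++++++++++++++++==+***********+
76 *+++++++++++++==+++++++++++++++++==*************
77 ****++++++++++==+++++++++++++++++==*************
78 ******++++++++==+++++++++++++++++==*************
79 *********+++++==+++++++++++++++++==*************
```

```bash
python3 - <<'E'
from tip import *
A=anchor(106)
go([(*pol(A,.093,-61),1)]+[(*pol(A,.093,-61-5*k),1) for k in range(1,7)])
E
```

```text
tip now [0.5279 0.1848 0.0457] F [-2.35  3.59 -2.02] yaw -149.9 t 46.9
CALL [[0.0,0.0011,-0.0003,0.0031,0.1],[0.0,0.0081,-0.0,-0.0001,-0.0],[0.0,0.0081,-0.0,-0.0008,-0.0],[0.0,0.008,-0.0,-0.0015,-0.0],[0.0,0.0078,-0.0,-0.0022,-0.0],[0.0,0.0075,-0.0,-0.0029,-0.0],[0.0,0.0074,-0.0,-0.0035,-0.0],[0.0,0.0,0.0,0.0,0.0]]
end [0.4001 0.1201 0.029 ] -150.0
```

>>> apply_moves([
  [[0.0,0.001,0,0.0025,0],[0.0,0.008,0,0,0],[0.0,0.008,0,-0.001,0],[0.0,0.008,0,-0.0015,0],[0.0,0.008,0,-0.002,0],[0.0,0.0075,0,-0.003,0],[0.0,0.0075,0,-0.0035,0],[0.0,0,0,0,0]],
])

```text
t: 47.85
tool_pos: [0.4016, 0.122, 0.0293]
tool_rot: [0.185, -0.181, 0.684, -0.682]
force: [-0.2, 9.7, -4.0]
opening: 0.0168
```

```bash
python3 - <<'E'
from tip import *
A=anchor(106)
P,F,a=meas(2);t=tool2tip(P,a);v=t[:2]-A;print("rho",np.linalg.norm(v),"th",np.degrees(np.arctan2(v[1],v[0])-cq[2]),F)
go([(*pol(A,.080,-90),3),(*pol(A,.0705,-90),3)])
E
```

```text
rho 0.09107419023485475 th -90.27072615773794 [-0.37347678 10.34521594 -4.01018326]
tip now [0.4826 0.1698 0.0459] F [-0.84 10.94 -2.83] yaw -150.0 t 48.1
CALL [[0.0,-0.0021,-0.0,-0.0031,0.0],[0.0,-0.002,-0.0,-0.003,0.0],[0.0,-0.0021,-0.0001,-0.0031,0.0],[0.0,-0.0014,0.0,-0.0028,0.0],[0.0,-0.0015,0.0,-0.0028,0.0],[0.0,-0.0014,0.0,-0.0028,0.0],[0.0,0.0,0.0,0.0,0.0],[0.0,0.0,0.0,0.0,0.0]]
end [0.4007 0.1427 0.029 ] -150.0
```

>>> apply_moves([
  [[0.0,-0.0015,0,-0.002,0],[0.0,-0.0015,0,-0.002,0],[0.0,0,0,0,0],[0.0,0,0,0,0],[0.0,0,0,0,0],[0.0,0,0,0,0],[0.0,0,0,0,0],[0.0,0,0,0,0]],
])

```text
t: 49.15
tool_pos: [0.4006, 0.1255, 0.0287]
tool_rot: [0.183, -0.183, 0.683, -0.683]
force: [0.5, 4.3, -1.8]
opening: 0.0166
```

```bash
cat >> tip.py <<'E'
def show(y):
    A=anchor(y);P,F,a=meas(3);t=tool2tip(P,a);v=t[:2]-A;print("rho",np.linalg.norm(v).round(4),"th",round(np.degrees(np.arctan2(v[1],v[0])-cq[2]),1),"F",F.round(2),"tip",t.round(4));return A
E
python3 - <<'E'
from asc import *
A=show(106)
go([(*pol(A,.080,-90),2),(*pol(A,.0705,-90),3)])
p=snap("wrist");save(p,"h4")
E
```

```text
rho 0.0876 th -90.6 F [ 0.25  4.08 -2.12] tip [0.4829 0.173  0.0457]
tip now [0.4828 0.1731 0.0457] F [-0.11  4.31 -1.97] yaw -150.0 t 49.5
CALL [[0.0,-0.0022,-0.0002,-0.0032,0.0],[0.0,-0.0021,-0.0001,-0.0032,0.0],[0.0,-0.0015,-0.0,-0.0028,0.0],[0.0,-0.0014,-0.0,-0.0028,0.0],[0.0,-0.0015,-0.0,-0.0028,0.0],[0.0,0.0,0.0,0.0,0.0],[0.0,0.0,0.0,0.0,0.0],[0.0,0.0,0.0,0.0,0.0]]
end [0.4007 0.1427 0.029 ] -150.0
```

>>> apply_moves([
  [[0.0,-0.002,0,-0.003,0],[0.0,-0.0025,0,-0.0035,0],[0.0,-0.0015,0,-0.003,0],[0.0,-0.0015,0,-0.003,0],[0.0,-0.0015,0,-0.003,0],[0.0,0,0,0,0],[0.0,0,0,0,0],[0.0,0,0,0,0]],
])

```text
t: 50.55
tool_pos: [0.4006, 0.1433, 0.0286]
tool_rot: [-0.183, 0.183, -0.683, 0.683]
force: [0.5, -0.2, -0.7]
opening: 0.0167
```

```bash
python3 - <<'E'
from asc import *
A=show(106)
p=snap("wrist");save(p,"h5")
E
```

```text
rho 0.0699 th -90.1 F [ 0.19  0.07 -0.71] tip [0.4829 0.1908 0.0457]
```

```bash
python3 - <<'E'
from tip import *
go([(.4829,.1908,.076,3),(.5397,.158,.070,5)])
E
```

```text
tip now [0.4829 0.1909 0.0457] F [ 0.02 -0.45 -1.48] yaw -150.0 t 51.0
CALL [[0.0,0.0,-0.0101,0.0,0.0],[0.0,0.0,-0.0101,0.0,0.0],[0.0,0.0,-0.0101,0.0001,0.0],[0.0,-0.0065,0.0012,0.0114,0.0],[0.0,-0.0066,0.0012,0.0113,0.0],[0.0,-0.0065,0.0012,0.0114,0.0],[0.0,-0.0066,0.0012,0.0113,0.0],[0.0,-0.0065,0.0012,0.0114,0.0]]
end [0.4574 0.1105 0.053 ] -150.0
```

>>> apply_moves([
  [[0.0,0,-0.01,0,0],[0.0,0,-0.01,0,0],[0.0,0,-0.01,0,0],[0.0,-0.0065,0.0015,0.0115,0],[0.0,-0.0065,0.0015,0.0115,0],[0.0,-0.0065,0.0015,0.0115,0],[0.0,-0.0065,0.0015,0.011,0],[0.0,-0.0065,0.0015,0.011,0]],
])

```text
t: 51.95
tool_pos: [0.4578, 0.1102, 0.0507]
tool_rot: [0.183, -0.183, 0.683, -0.683]
force: [0.2, -0.3, -1.2]
opening: 0.0164
```

```bash
python3 - <<'E'
from asc import *
P,F,A=meas();t=tool2tip(P,A);print(np.round(t,4),F.round(2),A)
p=snap("wrist");save(p,"h6");u=w2px(p,[[t[0],t[1],.052],[.5397,.158,.052]]);print(u.round(1));asc(p,u[0][0],u[0][1],24,26)
E
```

```text
[0.5408 0.1576 0.0678] [ 0.59  0.24 -1.47] -149.9972165615161
[[320.3  66.7]
 [318.7  68.1]]
40 .............:=====++++++++++==--:. . ....   .. 
41 ............:-===+++++++++++====-:.......... ...
42 .............-===+++++*++++++==--:..... ........
43 ............:-==+++++*++++**++==-:.. .... ...  .
44 .............-==+++++++++++*++==-:........... . 
45 ............:-=+++++++*++*+**++=-:............ .
46 ............:-=++***+*+++++**++=-:.......... ...
47 ............:-+++***++++++***+++=:..............
48 ............:-++*++++*+*******++=:. . ..........
49 ............:=++*++++++*++***+++=:..............
50 ............:=++*+*++*+*++***+++=-:.. .... .....
51 ............:=++**++**+++*+***++=--:............
52 ............:=++**++++++****+*++===-:...  ......
53 ...........::=+++*++**+++***++++==+=-:..........
54 ..........:-==++*+**++*+******++==++=-....... ..
55 .........:-===++*++**+*+*****+++==+++=:... ... .
56 ........:=+++=++***+**+**+****++==+*++-:........
57 .......:=++++=+****++*********++==+**+=-........
58 ......:=++*++=++**+*+****+****++==++**+=:.......
59 ......-+***+++++
[... 996 characters left out ...]
******++==+*****+-:.....
79 ####***+++*++++***************++==+****+=-......
80 #*****++++**+++***************++==+***+=-:......
81 #****+++++*++++****+**********++==+**+=-:.......
82 ***********+++++**************++=++*+=-:........
83 ++**********+++***************++=+*+=-:.........
84 ************+=+***+***********++=++=-:..........
85 ***********++=+***************++===-:...........
86 *****++***+++=+***************++=-:.............
87 ****++***+*+==+***************++=::.............
88 ***++*##****+=+***************++=:..............
89 **++*#######*++***************++=:..............
90 *+**########*++***************++=:..............
91 **##########*+++**************++=--:............
```

>>> apply_moves([
  [[0.0,0.0005,0.0055,0,0],[0.0,0.0005,0.0055,0,0],[0.0,0,0.0055,0,0],[0.0,0,0.0055,0,0],[0.0,0,0,0,0],[0.0,0,0,0,0],[0.0,0,0,0,0],[0.0,0,0,0,0]],
])

```text
t: 53.2
tool_pos: [0.4564, 0.1103, 0.0294]
tool_rot: [-0.183, 0.183, -0.683, 0.683]
force: [-0.0, -0.4, -1.3]
opening: 0.0168
```

```bash
python3 - <<'E'
from tip import *
A=show(0)
go([(*pol(A,.062,0),1)]+[(*pol(A,.064,-7.5*k),1) for k in range(1,9)]+[(*pol(A,.074,-60),2),(*pol(A,.084,-60),2),(*pol(A,.0885,-60),1)])
E
```

```text
rho 0.054 th 0.6 F [-0.22 -0.25 -1.66] tip [0.5386 0.1578 0.0463]
tip now [0.5384 0.1578 0.0462] F [-0.36 -0.43 -1.27] yaw -150.0 t 53.5
CALL [[0.0,-0.007,0.0002,0.0042,0.0],[0.0,0.0026,0.0,0.0081,0.0],[0.0,0.0052,0.0,0.0065,0.0],[0.0,0.006,0.0,0.0058,0.0],[0.0,0.0068,0.0,0.005,0.0],[0.0,0.0073,0.0,0.004,0.0],[0.0,0.0078,0.0,0.0031,0.0],[0.0,0.0081,0.0,0.002,0.0]]
CALL [[0.0,0.0083,0.0,0.0009,0.0],[0.0,-0.0002,0.0,0.005,0.0],[0.0,-0.0002,0.0,0.005,0.0],[0.0,-0.0002,0.0,0.005,0.0],[0.0,-0.0003,0.0,0.005,0.0],[0.0,-0.0002,0.0,0.0045,0.0],[0.0,0.0,0.0,0.0,0.0],[0.0,0.0,0.0,0.0,0.0]]
end [0.4502 0.0328 0.029 ] -150.0
```

>>> apply_moves([
  [[0.0,-0.007,0,0.004,0],[0.0,0.0025,0,0.008,0],[0.0,0.005,0,0.0065,0],[0.0,0.006,0,0.006,0],[0.0,0.007,0,0.005,0],[0.0,0.0075,0,0.004,0],[0.0,0.008,0,0.003,0],[0.0,0.008,0,0.002,0]],
])

```text
t: 54.55
tool_pos: [0.443, 0.0581, 0.0292]
tool_rot: [0.183, -0.183, 0.683, -0.683]
force: [-0.2, 0.6, -1.5]
opening: 0.0168
```

>>> apply_moves([
  [[0.0,0.008,0,0.001,0],[0.0,0,0,0.005,0],[0.0,0,0,0.005,0],[0.0,0,0,0.005,0],[0.0,-0.0005,0,0.005,0],[0.0,-0.0005,0,0.0045,0],[0.0,0,0,0,0],[0.0,0,0,0,0]],
])

```text
t: 55.55
tool_pos: [0.4498, 0.033, 0.0291]
tool_rot: [0.183, -0.183, 0.683, -0.683]
force: [-2.2, 3.7, -1.4]
opening: 0.0166
```

```bash
python3 - <<'E'
from tip import *
A=show(0)
go([(*pol(A,.0885,-65),1)]+[(*pol(A,.0885,-65-5*k),1) for k in range(1,6)]+[(*pol(A,.0885,-90.5),1)])
E
```

```text
rho 0.0879 th -60.1 F [-2.04  3.39 -2.13] tip [0.532  0.0806 0.0461]
tip now [0.5321 0.0806 0.0461] F [-2.53  3.16 -2.29] yaw -149.9 t 55.9
CALL [[0.0,0.0075,0.0001,0.0004,0.1],[0.0,0.0077,0.0,-0.0007,-0.0],[0.0,0.0076,0.0,-0.0013,-0.0],[0.0,0.0075,0.0,-0.0019,-0.0],[0.0,0.0073,0.0,-0.0026,-0.0],[0.0,0.007,0.0,-0.0033,-0.0],[0.0,0.0007,0.0,-0.0003,-0.0],[0.0,0.0,0.0,0.0,0.0]]
end [0.4058 0.0188 0.029 ] -150.0
```

>>> apply_moves([
  [[0.0,0.0075,0,0.001,0],[0.0,0.0075,0,-0.0005,0],[0.0,0.0075,0,-0.001,0],[0.0,0.0075,0,-0.002,0],[0.0,0.0075,0,-0.0025,0],[0.0,0.007,0,-0.0035,0],[0.0,0.0005,0,0,0],[0.0,0,0,0,0]],
])

```text
t: 56.9
tool_pos: [0.4074, 0.0177, 0.0293]
tool_rot: [-0.184, 0.183, -0.683, 0.683]
force: [-0.4, 3.6, -2.9]
opening: 0.0167
```

```bash
python3 - <<'E'
from tip import *
A=show(0)
go([(*pol(A,.080,-90),3),(*pol(A,.0705,-90),3)])
E
```

```text
rho 0.0896 th -89.5 F [-0.11  4.04 -2.77] tip [0.4897 0.0652 0.0463]
tip now [0.4896 0.0652 0.0462] F [ 0.15  4.38 -2.26] yaw -150.0 t 57.2
CALL [[0.0,-0.0013,0.0001,-0.003,0.0],[0.0,-0.0012,0.0,-0.003,0.0],[0.0,-0.0013,0.0001,-0.003,0.0],[0.0,-0.0014,-0.0,-0.0028,0.0],[0.0,-0.0015,-0.0,-0.0028,0.0],[0.0,-0.0014,-0.0,-0.0028,0.0],[0.0,0.0,0.0,0.0,0.0],[0.0,0.0,0.0,0.0,0.0]]
end [0.4057 0.0368 0.029 ] -150.0
```

>>> apply_moves([
  [[0.0,-0.001,0,-0.003,0],[0.0,-0.001,0,-0.003,0],[0.0,-0.0015,0,-0.003,0],[0.0,-0.0015,0,-0.003,0],[0.0,-0.0015,0,-0.003,0],[0.0,-0.0015,0,-0.003,0],[0.0,0,0,0,0],[0.0,0,0,0,0]],
])

```text
t: 58.25
tool_pos: [0.405, 0.0371, 0.0292]
tool_rot: [-0.183, 0.183, -0.683, 0.683]
force: [0.7, -0.1, -1.6]
opening: 0.0169
```

```bash
python3 - <<'E'
from tip import *
A=show(0)
P,F,a=meas(2);t=tool2tip(P,a)
go([(t[0],t[1],.076,3),(.545,.0495,.070,5)])
E
```

```text
rho 0.0701 th -90.6 F [-0.16 -0.52 -1.57] tip [0.4872 0.0846 0.0462]
tip now [0.4871 0.0847 0.0462] F [-0.25  0.42 -1.34] yaw -150.0 t 58.7
CALL [[0.0,0.0,-0.0099,0.0,0.0],[0.0,0.0,-0.01,0.0,0.0],[0.0,0.0,-0.0099,0.0,0.0],[0.0,-0.0065,0.0012,0.0119,0.0],[0.0,-0.0065,0.0012,0.0119,0.0],[0.0,-0.0065,0.0012,0.0119,0.0],[0.0,-0.0065,0.0012,0.0118,0.0],[0.0,-0.0065,0.0012,0.0119,0.0]]
end [0.4627 0.002  0.053 ] -150.0
```

Yellow force fell to zero at rho 70 mm, so it is latched. On to red.

>>> apply_moves([
  [[0.0,0,-0.01,0,0],[0.0,0,-0.01,0,0],[0.0,0,-0.01,0,0],[0.0,-0.0065,0.0015,0.012,0],[0.0,-0.0065,0.0015,0.012,0],[0.0,-0.0065,0.0015,0.012,0],[0.0,-0.0065,0.0015,0.012,0],[0.0,-0.0065,0.0015,0.0115,0]],
])

```text
t: 59.7
tool_pos: [0.4636, 0.0014, 0.0512]
tool_rot: [0.183, -0.183, 0.683, -0.683]
force: [-0.2, 0.9, -1.7]
opening: 0.0168
```

```bash
python3 - <<'E'
from asc import *
P,F,A=meas();t=tool2tip(P,A);print(np.round(t,4),F.round(2),A)
p=snap("wrist");save(p,"h7");u=w2px(p,[[t[0],t[1],.052],[.545,.0495,.052]]);print(u.round(1));asc(p,u[0][0],u[0][1],26,26)
E
```

```text
[0.5466 0.0487 0.0683] [ 0.2   0.51 -1.72] -149.98873972340368
[[320.9  66.8]
 [318.2  68.7]]
40 ..............:-=+++**********+++=-:................
41 ..............:-=+++***********++==:................
42 ..............:-=++*****#******++=-:................
43 ..............:-++****##**####**+==:................
44 ..............:=++****#*#*#*##**++=:................
45 ..............:=+******########**+=:................
46 ..............:=+****##########**+=:................
47 ..............:=+**##*##########*+=-................
48 ..............:=**##**##########**=-:...............
49 ..............:+**##**##########**=-:...............
50 ..............-+**####*########***+-:...............
51 ..............-+**##*####*#####***+-:...............
52 ..............-+**###*##########**+-:...............
53 ......:.......-+**##**##########**+=-:..............
54 ........:.....-+**########*####***+==-:.............
55 .............:-+*###############**++++-:............
56 ............:-=+**#############***++**=:............
57 ...........:=+++**##############**++**+=:..........
[... 1205 characters left out ...]
########**+=+*####*=:.......
80 %%%%%####**###*+*###############**++*#####+-:.......
81 %%%#####***###***###############**++*####*+-........
82 %#######****##***###############*++*#####*=::.......
83 ##############***###############**+*####*+-:.:......
84 ##*###########***###############**+*##**+-:.........
85 ##############***###############*++*#*+=-::.........
86 ##############***###############**+**+=::..:.....:..
87 ##############***###############**+++=::.:::::..:...
88 #####**####*#****###############**+=-:...:::..::..:.
89 ####**########*+*###############**=-:..:::.:.::..:..
90 ######%%%%%%%#***###############*+=-:.:::::::::.:...
91 #**#%%%%%%%%%%#**###############**=-:.:..::::::.:.::
```

>>> apply_moves([
  [[0.0,0.001,0.0055,0,0],[0.0,0.0005,0.0055,0,0],[0.0,0,0.0055,0,0],[0.0,0,0.0055,0,0],[0.0,0,0,0,0],[0.0,0,0,0,0],[0.0,0,0,0,0],[0.0,0,0,0,0]],
])

```text
t: 60.95
tool_pos: [0.4616, 0.0013, 0.0298]
tool_rot: [-0.183, 0.183, -0.683, 0.683]
force: [-0.5, -0.1, -1.5]
opening: 0.0168
```

```bash
python3 - <<'E'
from tip import *
A=show(-106)
go([(*pol(A,.062,0),1)]+[(*pol(A,.064,-7.5*k),1) for k in range(1,9)]+[(*pol(A,.074,-60),2),(*pol(A,.084,-60),2),(*pol(A,.089,-60),1)])
E
```

```text
rho 0.0542 th -2.7 F [ 0.08 -0.41 -1.35] tip [0.5438 0.0488 0.0468]
tip now [0.5437 0.0488 0.0467] F [ 0.18  0.05 -1.1 ] yaw -150.0 t 61.3
CALL [[0.0,-0.0083,0.0007,0.0013,0.0],[0.0,0.0026,0.0,0.0081,0.0],[0.0,0.0052,0.0,0.0066,0.0],[0.0,0.006,0.0,0.0058,0.0],[0.0,0.0068,0.0,0.0049,0.0],[0.0,0.0073,0.0,0.0041,0.0],[0.0,0.0078,0.0,0.003,0.0],[0.0,0.0081,0.0,0.002,0.0]]
CALL [[0.0,0.0083,0.0,0.001,0.0],[0.0,-0.0002,0.0,0.005,0.0],[0.0,-0.0002,0.0,0.005,0.0],[0.0,-0.0002,0.0,0.005,0.0],[0.0,-0.0003,0.0,0.005,0.0],[0.0,-0.0002,0.0,0.005,0.0],[0.0,0.0,0.0,0.0,0.0],[0.0,0.0,0.0,0.0,0.0]]
end [ 0.4555 -0.0736  0.029 ] -150.0
```

>>> apply_moves([
  [[0.0,-0.0085,0.0005,0.0015,0],[0.0,0.0025,0,0.008,0],[0.0,0.005,0,0.0065,0],[0.0,0.006,0,0.006,0],[0.0,0.007,0,0.005,0],[0.0,0.0075,0,0.004,0],[0.0,0.008,0,0.003,0],[0.0,0.008,0,0.002,0]],
])

```text
t: 62.3
tool_pos: [0.4484, -0.0482, 0.0292]
tool_rot: [-0.183, 0.183, -0.683, 0.683]
force: [-0.5, 1.5, -1.7]
opening: 0.0165
```

>>> apply_moves([
  [[0.0,0.0085,0,0.001,0],[0.0,0,0,0.005,0],[0.0,0,0,0.005,0],[0.0,0,0,0.005,0],[0.0,-0.0005,0,0.005,0],[0.0,-0.0005,0,0.005,0],[0.0,0,0,0,0],[0.0,0,0,0,0]],
])

```text
t: 63.3
tool_pos: [0.4548, -0.0736, 0.029]
tool_rot: [0.183, -0.184, 0.683, -0.683]
force: [-2.0, 4.1, -1.2]
opening: 0.0166
```

```bash
python3 - <<'E'
from tip import *
A=show(-106)
go([(*pol(A,.0893,-65),1)]+[(*pol(A,.0893,-65-5*k),1) for k in range(1,6)]+[(*pol(A,.0893,-90.3),1)])
E
```

```text
rho 0.0887 th -60.4 F [-1.99  3.63 -1.84] tip [ 0.5371 -0.026   0.046 ]
tip now [ 0.5372 -0.0262  0.0461] F [-2.36  3.5  -2.14] yaw -149.9 t 63.6
CALL [[0.0,0.0073,0.0001,0.0004,0.1],[0.0,0.0077,0.0,-0.0007,-0.0],[0.0,0.0077,0.0,-0.0013,-0.0],[0.0,0.0076,0.0,-0.002,-0.0],[0.0,0.0073,0.0,-0.0026,-0.0],[0.0,0.0071,0.0,-0.0033,-0.0],[0.0,0.0004,0.0,-0.0002,-0.0],[0.0,0.0,0.0,0.0,0.0]]
end [ 0.4111 -0.0879  0.029 ] -150.0
```

>>> apply_moves([
  [[0.0,0.0075,0,0.0005,0],[0.0,0.0075,0,-0.0005,0],[0.0,0.0075,0,-0.0015,0],[0.0,0.0075,0,-0.002,0],[0.0,0.0075,0,-0.0025,0],[0.0,0.007,0,-0.0035,0],[0.0,0.0005,0,0,0],[0.0,0,0,0,0]],
])

```text
t: 64.65
tool_pos: [0.4119, -0.0883, 0.0293]
tool_rot: [-0.184, 0.183, -0.683, 0.683]
force: [-0.2, 3.2, -3.0]
opening: 0.0166
```

```bash
python3 - <<'E'
from tip import *
A=show(-106)
go([(*pol(A,.080,-90),3),(*pol(A,.0705,-90),3)])
E
```

```text
rho 0.0897 th -89.8 F [-0.29  4.11 -2.89] tip [ 0.4942 -0.0407  0.0463]
tip now [ 0.4942 -0.0407  0.0462] F [-0.03  4.39 -2.67] yaw -149.9 t 65.0
CALL [[0.0,-0.0014,0.0001,-0.0029,0.0],[0.0,-0.0014,0.0,-0.003,0.0],[0.0,-0.0014,0.0001,-0.0029,0.1],[0.0,-0.0014,-0.0,-0.0028,-0.0],[0.0,-0.0015,-0.0,-0.0028,-0.0],[0.0,-0.0014,-0.0,-0.0029,-0.0],[0.0,0.0,0.0,0.0,0.0],[0.0,0.0,0.0,0.0,0.0]]
end [ 0.4107 -0.069   0.029 ] -150.0
```

>>> apply_moves([
  [[0.0,-0.0015,0,-0.003,0],[0.0,-0.0015,0,-0.003,0],[0.0,-0.0015,0,-0.003,0],[0.0,-0.0015,0,-0.003,0],[0.0,-0.0015,0,-0.003,0],[0.0,-0.0015,0,-0.003,0],[0.0,0,0,0,0],[0.0,0,0,0,0]],
])

```text
t: 66.0
tool_pos: [0.4106, -0.0684, 0.0292]
tool_rot: [-0.183, 0.183, -0.683, 0.683]
force: [0.0, -0.4, -1.8]
opening: 0.0171
```

```bash
python3 - <<'E'
from tip import *
A=show(-106)
P,F,a=meas(2)
plan([(P[0],P[1],.07,-150,3),(.36,.10,.10,-160,5)],0.0,[*P,a])
plan([(.36,.10,.10,-160,1),(.40,.33,.10,-181.4,6),(.4226,.408,.08,-181.4,3),(.4226,.408,.045,-181.4,3)],0.0,[.36,.10,.1,-160])
E
```

```text
rho 0.0697 th -90.1 F [ 0.05 -0.48 -1.87] tip [ 0.4928 -0.0208  0.0462]
CALL [[0.0,-0.0,-0.0136,0.0,0.0],[0.0,-0.0,-0.0136,0.0,0.0],[0.0,-0.0,-0.0136,0.0,0.0],[0.0,-0.0081,-0.006,-0.0342,2.0],[0.0,-0.0069,-0.006,-0.0344,2.0],[0.0,-0.0057,-0.006,-0.0347,2.0],[0.0,-0.0045,-0.006,-0.0349,2.0],[0.0,-0.0033,-0.006,-0.035,2.0]]
end [0.36 0.1  0.1 ] -160.0
CALL [[0.0,-0.0,-0.0,0.0,0.0],[0.0,-0.0194,-0.0,-0.0337,3.6],[0.0,-0.0172,-0.0,-0.0349,3.5],[0.0,-0.015,-0.0,-0.0359,3.6],[0.0,-0.0128,-0.0,-0.0368,3.6],[0.0,-0.0105,-0.0,-0.0374,3.5],[0.0,-0.0081,-0.0,-0.0381,3.6],[0.0,-0.0069,0.0067,-0.0262,0.0]]
CALL [[0.0,-0.0069,0.0066,-0.0261,0.0],[0.0,-0.0069,0.0067,-0.0262,0.0],[0.0,0.0,0.0117,-0.0,0.0],[0.0,0.0,0.0116,-0.0,0.0],[0.0,0.0,0.0117,-0.0,0.0],[0.0,0.0,0.0,0.0,0.0],[0.0,0.0,0.0,0.0,0.0],[0.0,0.0,0.0,0.0,0.0]]
end [0.4226 0.408  0.045 ] -181.4
```

>>> apply_moves([
  [[0.0,0,-0.0135,0,0],[0.0,0,-0.0135,0,0],[0.0,0,-0.014,0,0],[0.0,-0.008,-0.006,-0.034,2],[0.0,-0.007,-0.006,-0.0345,2],[0.0,-0.0055,-0.006,-0.0345,2],[0.0,-0.0045,-0.006,-0.035,2],[0.0,-0.0035,-0.006,-0.035,2]],
])

```text
t: 67.25
tool_pos: [0.3595, 0.1009, 0.1004]
tool_rot: [0.123, -0.122, 0.696, -0.696]
force: [0.2, -0.6, -1.1]
opening: 0.0171
```

>>> apply_moves([
  [[0.0,0,0,0,0],[0.0,-0.0195,0,-0.0335,3.6],[0.0,-0.017,0,-0.035,3.6],[0.0,-0.015,0,-0.036,3.6],[0.0,-0.013,0,-0.037,3.6],[0.0,-0.0105,0,-0.0375,3.5],[0.0,-0.008,0,-0.038,3.5],[0.0,-0.007,0.0065,-0.026,0]],
])

```text
t: 68.25
tool_pos: [0.409, 0.3572, 0.0936]
tool_rot: [-0.008, 0.009, 0.707, -0.707]
force: [0.0, 0.2, -1.6]
opening: 0.0169
```

```bash
python3 - <<'E'
from tip import *
P,F,a=meas(3);print(P.round(4),F.round(2),a)
plan([(.4226,.4082,.075,-181.4,3),(.4226,.4082,.03,-181.4,5)],0.0,[*P,a-360 if a>0 else a])
E
```

```text
[0.4095 0.3583 0.0929] [ 0.88  0.8  -1.33] 178.68746289449766
CALL [[0.0,-0.004,0.006,-0.0167,0.0],[0.0,-0.004,0.006,-0.0168,0.1],[0.0,-0.0039,0.0059,-0.0167,-0.0],[0.0,-0.0,0.009,-0.0,-0.0],[0.0,-0.0,0.009,-0.0,-0.0],[0.0,-0.0,0.009,-0.0,-0.0],[0.0,-0.0,0.009,-0.0,-0.0],[0.0,-0.0,0.009,-0.0,-0.0]]
end [0.4226 0.4082 0.03  ] -181.4
```

>>> apply_moves([
  [[0.0,-0.004,0.006,-0.0165,0],[0.0,-0.004,0.006,-0.017,0],[0.0,-0.004,0.006,-0.0165,0],[0.0,0,0.009,0,0],[0.0,0,0.009,0,0],[0.0,0,0.009,0,0],[0.0,0,0.009,0,0],[0.0,0,0.009,0,0]],
])

```text
t: 69.4
tool_pos: [0.4208, 0.4055, 0.0301]
tool_rot: [0.008, -0.008, -0.707, 0.707]
force: [-0.9, -0.6, -2.3]
opening: 0.0166
```

```bash
python3 - <<'E'
from tip import *
P,F,a=meas(5);print(P.round(4),F.round(2),a)
plan([(.4226,.4083,.012,-181.4,3),(.4226,.4083,.006,-181.4,3)],0.0,[*P,a-360])
E
```

```text
[0.4204 0.4053 0.0299] [-0.37  0.32 -1.98] 178.63605870478816
CALL [[0.0,-0.0007,0.006,-0.001,0.0],[0.0,-0.0007,0.0059,-0.001,0.0],[0.0,-0.0007,0.006,-0.0011,0.0],[0.0,0.0,0.002,0.0,0.0],[0.0,0.0,0.002,0.0,0.0],[0.0,0.0,0.002,0.0,0.0],[0.0,0.0,0.0,0.0,0.0],[0.0,0.0,0.0,0.0,0.0]]
end [0.4226 0.4083 0.006 ] -181.4
```

>>> apply_moves([
  [[0.0,-0.002,0,-0.003,0],[0.0,0,0.006,0,0],[0.0,0,0.006,0,0],[0.0,0,0.006,0,0],[0.0,0,0.003,0,0],[0.0,0,0.002,0,0],[0.0,0,0,0,0],[0.0,0,0,0,0]],
])

```text
t: 70.65
tool_pos: [0.423, 0.4088, 0.0079]
tool_rot: [-0.008, 0.008, 0.707, -0.707]
force: [-0.7, -0.3, -1.9]
opening: 0.0166
```

```bash
python3 -c "
from tip import *
P,F,a=meas(3);print(P.round(4),F.round(2),a)"
```

```text
[0.423  0.4088 0.0079] [-0.2  -0.2  -1.91] 178.64592688429377
```

>>> apply_moves([
  [[0.0,0,0.0015,0,0],[0.0,0,0,0,0],[0.05,0,0,0,0],[0.05,0,0,0,0],[0.0854,0,0,0,0],[0.0854,0,0,0,0],[0.0854,0,0,0,0],[0.0854,0,0,0,0]],
])

```text
t: 71.8
tool_pos: [0.4229, 0.4087, 0.0062]
tool_rot: [-0.008, 0.008, 0.707, -0.707]
force: [0.7, -0.2, 0.0]
opening: 0.0854
```

>>> apply_moves([
  [[0.0854,0,-0.02,0,0],[0.0854,0,-0.04,0,0],[0.0854,0,-0.05,0,0],[0.0854,0.01,-0.01,0.04,0],[0.0854,0.01,0,0.05,0],[0.0854,0.01,0,0.05,0],[0.0854,0.01,0,0.05,0],[0.0854,0.01,0,0.04,0]],
])

```text
t: 72.8
tool_pos: [0.3667, 0.1782, 0.1262]
tool_rot: [0.008, -0.009, -0.707, 0.707]
force: [-0.1, -0.4, -0.0]
opening: 0.0855
```

```bash
python3 bot.py f1 blue yellow red; python3 look.py f2 puller puller_rest; python3 - <<'E'
from h import *
a=cv2.imread("pics/f2.png")
q=(.4735,.1262,np.radians(2.7));c,sn=np.cos(q[2]),np.sin(q[2]);W=lambda a,b,z:[q[0]+(c*a-sn*b)/1e3,q[1]+(sn*a+c*b)/1e3,z/1e3]
p=snap("wrist");print(w2px(p,[W(12,y-28,60) for y in(106,0,-106)]).round())
u=w2px(p,[W(64,150,6),W(-76,150,6),W(64,-150,6),W(-76,-150,6)]).astype(int)
x0,x1=max(0,u[:,0].min()-10),min(640,u[:,0].max()+10);y0,y1=max(0,u[:,1].min()-25),min(400,u[:,1].max()+10);print(x0,x1,y0,y1)
b=cv2.resize(a[y0:y1,x0:x1],None,fx=780/(x1-x0),fy=780/(x1-x0),interpolation=cv2.INTER_CUBIC)[:400]
r=cv2.resize(a[60:300,0:330],(275,200)); s=snap("scene");save(s,"f3");sc=cv2.resize(cv2.imread("pics/f3.png")[150:330,250:410],(225,200))
bot=np.zeros((200,b.shape[1],3),np.uint8);bot[:,:275]=r;bot[:,280:505]=sc
cv2.imwrite("pics/final.png",np.vstack([b,bot])[:600])
E
```

```text
t 72.8 pos [0.3667 0.1782 0.1262] R [[-1.0, 0.0, -0.024], [0.024, -0.0, -1.0], [-0.0, -1.0, 0.0]] F [-0.1 -0.4 -0. ] op 0.0855 q [ 0.28  0.08  1.95 -0.    1.11  1.88]
blue 0.57 [349.  69.] xy 0.4732 0.0698 capdir 6.9 cost 0.779 cap [0.48 0.23] grip [0.4564 0.0678]
yellow 0.93 [371.  81.] xy 0.4699 0.1273 capdir 2.9 cost 0.115 cap [0.515 0.13 ] grip [0.4529 0.1264]
red 0.9 [497.  79.] xy 0.4724 0.0169 capdir 3.0 cost 0.196 cap [0.517 0.017] grip [0.4554 0.016 ]
t 73.0 pos [0.3678 0.1798 0.1265] R [[-1.0, 0.001, -0.025], [0.025, 0.001, -1.0], [-0.001, -1.0, -0.001]] F [0.8 0.2 0.4] op 0.0849 q [0.28 0.08 1.95 0.   1.11 1.88]
puller 0.72 [ 29. 118.] 6489 W [0.4424 0.3996 0.07  ] box [0.447  0.3969] len [0.04  0.147] ang 169.8
puller_rest 0.72 [ 86. 137.] 7815 W [0.4265 0.3719 0.055 ] box [0.4228 0.3719] len [0.059 0.106] ang 178.9
[[284.  60.]
 [422.  49.]
 [565.  36.]]
195 552 0 178
```

View pics/final.png

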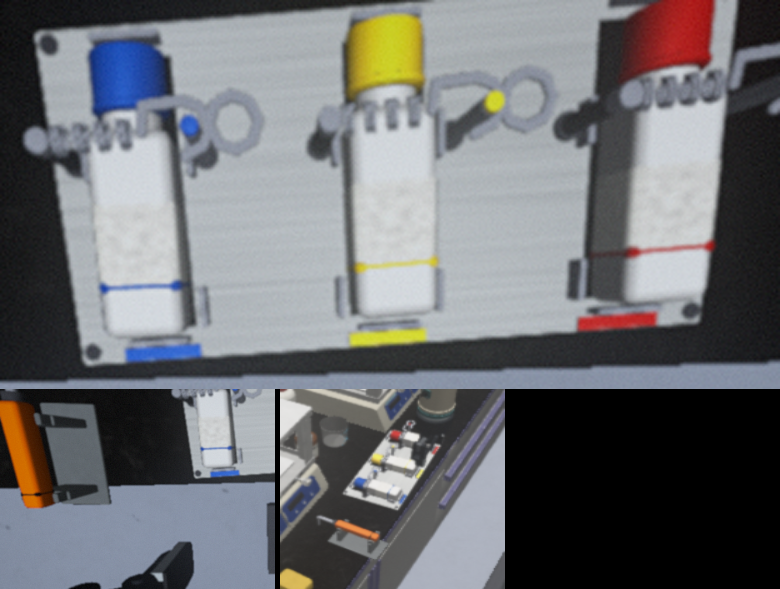

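```bash
python3 - <<'E'
from asc import *
p=snap("wrist")
A=anchor(-106);u=w2px(p,[pol(A,.0525,-90,.052),pol(A,.0705,-90,.052),pol(A,.056,-90,.06)]);print("hook,eye,post exp",u.round(1).tolist())
print("yellow exp",w2px(p,[pol(anchor(0),.0525,-90,.052),pol(anchor(0),.0705,-90,.052)]).round(1).tolist())
g=p["frame"].astype(int);im=g.sum(2)//3;red=(g[...,0]>1.6*g[...,1])&(g[...,0]>80)
for r in range(18,66): print(r,"".join("R" if red[r,c] else " .:-=+*#%@"[min(9,im[r,c]//20)] for c in range(530,625)))
E
```

```text
hook,eye,post exp [[552.3, 38.8], [576.5, 36.6], [565.8, 35.2]]
yellow exp [[414.0, 50.7], [437.0, 48.8]]
18 %*=............ ........ ...    ...  .  .   ..:-=+****++=-::..                                 
19 %*-...... .... .. ......:::::..     .     ..:-=+*********+==-:..                               
20 %*-....... .......:::-=======-::.. . .  ..:-=+**************+=:                                
21 %*-..........:----==++******++==-::..  .:-=+*****************+-.                               
22 %*-...:-----==++********#*******+==-:..:=+*******++++********+-.  .                            
23 #+:.:-=++++******#***#****#********+=::-+******++=-==+++******=.       .                       
24 #+::=+*****#*****#*##*#*****##**#***+--+*****+=-::.::--=+*****=:                               
25 #=:-+*####***##*********+*+*********+==+*#**+=::.   .::-=+****+-.                              
26 *=:=+*####*#*****+++===---=++********++****+=:.       ..-=+***+-.                              
27 *--=+*#*****++===---::....:--=++*****+****+-.          .:=+****=.                              
28 *
[... 3057 characters left out ...]
       
59 ......................... ..     ...     .     .                                               
60 ................................  .  ...   .                                                   
61 ......................  ..... . . . . ... ..          .                     .                  
62 ..................... .........  ......  .                                                     
63 ......................... ......... . . ...  .                                                 
64 ...................... . .. ....    .      .              .   .                                
65 .......................  ...... ..      .. .           .                                      .
```

```bash
python3 -c "
from station import env
print(env.finish_job())"
```

```text
the job is handed in; nothing more can be done
None
```

The job is handed in, at about 73 s of the 210 s allowed. All three bottles lie in the lanes of their cap colours with caps pointing away. All three springs are hooked with the puller, and the puller is back in its rest. I never moved the amber bottle, beaker or labeller.

**Last checks**
- **Bottles:** all three showed in their lanes with caps pointing away. The last fits put yellow and red within about 3 mm of their targets. The blue fit failed in that last view because the spring crossed it, but the picture showed the bottle in its lane.
- **Springs:** at each post the pull dropped from about 4 N to about 0 N as I let the spring back. The blue and yellow hooks showed round their posts in the last picture; I confirmed red from the pixel values there.
- **Puller:** it lay in both saddles, let go within about 1 mm of where I picked it up.

**What went wrong along the way**
- **Finger height:** the fingertips sat about 37 mm behind the stated TCP. My first three grips on the blue bottle closed above it, and I then worked with the measured offset.
- **Red bottle:** it was pressed down with 43 N at the wrist when placed.
- **Blue spring:** I overstretched it slightly and the pull rose to about 11 N, most likely from touching the yellow anchor. I backed off and it hooked normally.

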